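# Change over the batch in a UV steriliser

## Task

Change over the batch in the UV steriliser: lay everything from the blue mat flat on the open front half of its platter, inside the black ring and clear of the amber screen, and turn the lamp dial to off (the hollow ring); with the lamp still off, bring the platter round half a turn by its posts until it clicks, so that this batch goes under the hood. Then start the lamp by setting the dial to two dots, and lay the treated things that came out flat and right way up on the floor of the cream tray, side by side. Never let the platter leave its click while the lamp is on, and leave the obelisk, pen, sanitizer bottle and sunglasses case where they are.

Things in the scene. Friction and masses are not known exactly. Their poses are not given: they have to be found in the camera images.
- steriliser: table-top UV steriliser, fixed: white housing 415 x 405 x 35 mm. Its origin is on the table under the platter's axis; x points away from the operator, to the hood over the platter's back half; y to the operator's left; z up. The lamp dial is on its front right corner (x -150, y -170 mm), with its four black marks 43 mm from the dial's axis.
- hood_mouth (a point): centre of the upper edge of the hood's mouth. The hood is fixed amber see-through acrylic, half-round, 125 mm inner and at most 134 mm outer radius about the platter's axis, from 50 to 111 mm above the table (lamp bar and rear bracket on it to 127 mm), 62 mm high inside above the platter. Its open mouth is the plane 3 mm behind the axis. Axes as the steriliser's.
- platter_axis (a point): point on the platter's turning axis, at the height of the platter's top face (45 mm above the table). Axes as the steriliser's, fixed. The platter is a steel disc of 178 mm radius; a thin black ring of 120 mm radius on it bounds the loading area: what lies inside it clears the hood.
- platter (a joint): turning angle of the platter: 0 at the start, grows anticlockwise seen from above; clicks at 0 and 3.14 (half a turn), end stops 0.12 beyond each. A click takes about 0.8 N m to leave or enter (5 N at a post) and pulls in from about 0.1 rad; between them there is only light friction.
- screen (a point): middle of the top edge of the amber screen that stands on the platter across its diameter and turns with it: 4 mm thick, 238 mm long along this frame's y, 55 mm high. It parts the front half from the back half; at both clicks it closes the hood's mouth.
- post_left (a point): grip point on a turning post: round upright aluminium pin, 18 mm in diameter, 60 mm tall, on the platter in line with the screen, 162 mm from the axis. The point is on the pin's axis 45 mm above the platter. At the start this post is on the left; as the angle grows to 3.14 it travels round the open front to the right. It runs outside the hood.
- post_right (a point): the same point on the other post: at the start on the right; it travels round behind the hood, under the bracket, while the platter turns to 3.14.
- dial (a joint): lamp selector dial: 0 = off (hollow ring), 0.524 = one dot, 1.047 = two dots, 1.571 = three dots; grows clockwise seen from above, clicks at each mark (about 0.08 N m), stops at 0 and 1.571. Starts at any dotted program, rarely between two. The pointer at off points 60 degrees to the left of steriliser +x, at two dots along +x.
- dial_grip (a point): point on the dial's axis at the height to grip (72 mm above the table). The dial is a black upright bar 46 x 14 mm, 32 mm tall, on a 48 mm disc; bar top 79 mm above the table. This frame's x axis lies along the bar and turns with it (z up); the white pointer line on top is at its -x end.
- mat: blue felt mat, fixed, 250 x 150 x 3 mm (x, y, z), origin at the centre of its underside: the things to be treated lie on it
- tray: cream ceramic tray, fixed, 250 x 160 x 20 mm outside (x, y, z), walls and floor 6 mm, origin at the centre of its underside
- tray_floor (a point): centre of the tray's inner floor (inside 238 x 148 mm, walls rise 14 mm above it); axes as the tray's
- fob_used: black car-key fob, 70 x 36 x 20 mm (x, y, z), origin at the centre of its underside, z up; handed in, at the start on the blue mat (may be absent)
- buds_used: white earphone charging case with rounded edges, 64 x 40 x 27 mm (x, y, z), origin at the centre of its underside, z up; handed in, at the start on the blue mat (may be absent)
- guide_used: orange audio-guide receiver with a small dark screen, 70 x 34 x 22 mm (x, y, z), origin at the centre of its underside, z up; handed in, at the start on the blue mat (may be absent)
- fob_clean: red car-key fob, 70 x 36 x 20 mm (x, y, z), origin at the centre of its underside, z up; already treated, at the start on the platter under the hood
- buds_clean: mint green earphone charging case with rounded edges, 64 x 40 x 27 mm (x, y, z), origin at the centre of its underside, z up; already treated, at the start on the platter under the hood
- guide_clean: blue audio-guide receiver with a small dark screen, 70 x 34 x 22 mm (x, y, z), origin at the centre of its underside, z up; already treated, at the start on the platter under the hood
- obelisk: crystal obelisk, 56 mm square foot, 155 mm tall, origin at the centre of its foot; bystander
- pen: aluminium pen, 144 mm long, 11 mm thick, lying along its x; bystander
- sanitizer: small plastic bottle of hand sanitizer, closed, 42 mm in diameter, 104 mm tall; bystander
- sunglasses_case: open steel sunglasses case, 162 mm long (y), 62 mm deep, lid standing up about 90 mm high; bystander

How it is judged:
By the outcome, as a careful person would: the job done as asked, in the order asked, and still so for the second after the job is handed in, with the robot touching nothing.
Of fob_used, buds_used, guide_used only 1 to 2 are there at a start; the rules pass over those that are not, and their reading is None.
At some moment in a run one of fob_used, buds_used, guide_used may be knocked a few centimetres aside while the robot is not near it.
It also fails if it takes over 210 s, if anything falls off the work surface, if the arm or the gripper's body presses on something with over 40 N, if the wrist force passes 120 N, or if a joint passes its speed limit or range.

## Robot

A 6-joint arm with a two-finger parallel gripper is mounted at the origin on the work surface. World frame = base frame: x ahead of the robot, y to its left, z up, the work surface at z = 0. Lengths are in m, angles in degrees, forces in N, time in s.
With the tool pointing down it reaches from about 0.3 to 0.875 m from the base axis. Payload 6.4 kg.
Tool frame: the origin (TCP) lies between the finger pads; the fingertips stand 17 mm ahead of it and the grasp point (between the pads) lies 2 mm behind it; z points along the fingers, y is the line along which they close (so a half turn about z gives the same grasp; the last joint's range is limited). The gripper opens to 85 mm and grips with 20 to 120 N. Pads are 22 mm wide; open, the fingers measure 114 mm over their backs; the gripper's body (76 mm by 85 mm) begins 54 mm behind the grasp point. The pads swing forward as they close: fully open they stand 13 mm farther back than shut.
Start: joints at [-86.534, 10.359, 92.074, -0, 77.567, -11.82], TCP at [0.152, -0.555, 0.223] pointing down, gripper open.
Joint ranges: [-171.53, 171.53], [-51.25, 118.39], [17.06, 147.69], [-65.23, 245.23], [0, 150.52], [-178.68, 178.68]. Speed limits (degrees/s): [147.25, 147.25, 172.46, 180, 180, 180].

## Interface

Orientations are given as a 3x3 rotation matrix whose columns are the frame's x, y, z axes.
In Python, from plant import r gives the robot as it stands.
- The arm moves only by the shell command python3 -m jog 'ROWS' [FORCE]. ROWS is JSON, a list that holds one entry, the list of rows, each a list of 7 numbers: the opening, from -1 (shut) to 1 (fully open), then the shift along the tool's x, y, z in cm, then the turn, a rotation vector about the tool's x, y, z in degrees. In form: [[[gripper, dx, dy, dz, ax, ay, az], ...]]. A call has exactly 10 rows; each row shifts and turns the commanded pose from where the row before left it, along the tool's axes as they then stand; what a row does not reach is not made up. A row lasts 1/8 s, in which the tool goes at most 62.5 mm and 10.7 degrees, less where a joint would pass 70% of its speed; a pose out of reach is approached as far as the arm can. A call with a gripper value outside its range is refused whole. The fingers move at their own pace and stop on an object; FORCE is the grip in N (left out, the last holds). Time passes only in rows, so rows that do not move let the fingers close, or fill a call up. It gives the time, the measured TCP pose, the force, the opening and the grip force at its end, in the units of the state.
- r.get_state(): the state, without advancing time (a new reading comes with each control period).
- r.get_image(name): name is "side" or "top" or "wrist"; returns a dict with "image" (420x560x3 uint8, red, green, blue), "depth" (420x560 float32, m along the optical axis (not along the pixel's ray), 0 where there is no reading), "fx", "fy", "cx", "cy" (pixels), "k1" (the pictures are not rectified: a ray, as slopes to the right and down, at radius r is drawn at 1 + k1 r^2 times it, then the intrinsics apply), "R" (3x3) and "t" (3): a world point X has camera coordinates R X + t. Camera axes: x right, y down, z forward; pixel columns grow to the right and rows downward; lengths in m; the calibration is good to about 2 mm. A picture is of the moment at which its call begins.
- r.close_job(): hands the job in; it is judged then, once.
The state is a dict: "time": time; "qpos": joint angles; "qvel": joint speeds; "effort": joint torques, N m; "position": TCP position; "ee_rot": TCP orientation; "wrist_force": force on the tool from outside, world axes, zero at the start; "moment": the same for the moment, N m; "gripper_width": finger opening in m; "finger_force": force on a finger pad.
Only numpy, scipy, OpenCV 4.12 (cv2) and the standard library are available. Lean on these libraries where they do the work, as an engineer would, in place of code of your own. Each camera call takes 0.05 s, during which the arm holds its last target. There are 200 camera calls.

## Working session

There is one attempt and no reset: what is moved stays moved. The work goes in short steps, Python scripts to look and compute and a shell command to move; the robot and the scene stay as the last step left them, time stands still between calls to the robot, and variables do not carry over. Pictures are saved under pics/ and viewed, at most 14 in all, crops included, and the job is handed in when it is done.

```bash
ls; mkdir -p pics; cat > h.py <<'E'
import numpy as np, cv2
from plant import r
def grab(n,f=None):
    im=r.get_image(n)
    if f: cv2.imwrite('pics/'+f,im['image'][:,:,::-1])
    return im
def ray(im,u,v):
    x,y=(u-im['cx'])/im['fx'],(v-im['cy'])/im['fy']
    a,b=x,y
    for _ in range(20):
        s=1+im['k1']*(a*a+b*b); a,b=x/s,y/s
    R=np.array(im['R']);t=np.array(im['t'])
    return -R.T@t, R.T@np.array([a,b,1.])
def onz(im,u,v,z):
    o,d=ray(im,u,v); return o+d*(z-o[2])/d[2]
def proj(im,X):
    c=np.array(im['R'])@np.array(X)+np.array(im['t']); a,b=c[:2]/c[2]; s=1+im['k1']*(a*a+b*b)
    return a*s*im['fx']+im['cx'], b*s*im['fy']+im['cy']
E
python3 - <<'E'
from h import *
s=r.get_state(); print(s)
for n in ['top','side','wrist']:
    im=grab(n,n+'0.png'); print(n,im['fx'],im['k1'],np.round(im['R'],3).tolist(),im['t'])
    np.save(n+'0.npy',im,allow_pickle=True)
E
```

```text
pics
{'time': 0.0, 'qpos': array([-8.65332757e+01,  1.04007045e+01,  9.21322414e+01, -7.88631542e-04,
        7.75669190e+01, -1.18216698e+01]), 'qvel': array([ 0.03191939, -0.00369351, -0.06309788,  0.01214529,  0.07160173,
       -0.01484546]), 'effort': array([-8.03264684e-04, -4.44864857e+01, -3.51347065e+01, -3.11924559e-04,
        8.99111910e-03, -3.20766922e-06]), 'position': array([ 0.15157715, -0.5540733 ,  0.22209089]), 'ee_rot': array([[ 9.64610085e-01,  2.63680432e-01, -1.18812286e-04],
       [ 2.63680234e-01, -9.64608579e-01,  1.73896912e-03],
       [ 3.43924779e-04, -1.70875560e-03, -9.99998481e-01]]), 'wrist_force': array([ 0.64690031,  0.03541764, -0.38619029]), 'moment': array([ 0.03724557, -0.00864276, -0.04458269]), 'finger_force': 0.0, 'gripper_width': 0.08510043106265507}
top 424.1221138810617 0.03886077428621032 [[-0.012, -1.0, 0.017], [-0.997, 0.01, -0.082], [0.082, -0.017, -0.997]] [-0.00220304  0.55167829  1.10315197]
side 529.4274632653685 -0.029570045206153774 [[-0.775, -0.632, -0.016], [-0.444, 0.561, -0.699], [0.45, -0.534, -0.715]] [0.42429203 0.32368969 1.06715534]
wrist 308.9595355059452 -0.02537524495068826 [[0.264, -0.964, -0.002], [-0.913, -0.251, 0.32], [-0.31, -0.083, -0.947]] [-0.57478776 -0.04166466  0.38047801]
```

View pics/top0.png

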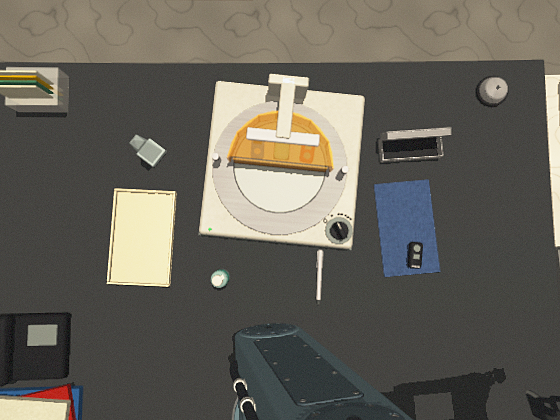

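View pics/side0.png

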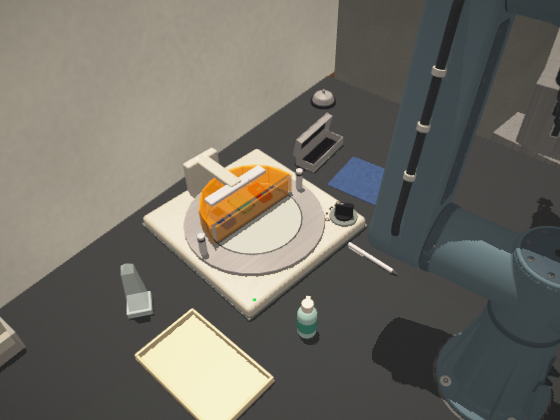

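The top view shows the steriliser centred near (283,165), posts at (216,159) and (344,171), the dial at (339,231), a black fob alone on the mat at (415,255), and the tray at (142,238). The side view agrees.

```bash
python3 - <<'E'
from h import *
im=np.load('top0.npy',allow_pickle=True).item(); g=im['image']; hsv=cv2.cvtColor(g,cv2.COLOR_RGB2HSV)
def box(m,z,name,amin=40):
    n,_=cv2.findContours(m.astype(np.uint8),cv2.RETR_EXTERNAL,cv2.CHAIN_APPROX_NONE)
    for c in n:
        if cv2.contourArea(c)<amin: continue
        P=np.array([onz(im,*p[0],z)[:2] for p in c],np.float32)*1000
        b=cv2.minAreaRect(P); print(name,'c',np.round(b[0],1),'size',np.round(b[1],1),'ang',round(b[2],1),'px',c[:,0].mean(0).round())
H,S,V=[hsv[:,:,i].astype(int) for i in range(3)]
R=lambda u0,v0,u1,v1:(lambda M:(M.__setitem__((slice(v0,v1),slice(u0,u1)),True),M)[1])(np.zeros(g.shape[:2],bool))
box(R(360,170,450,285)&(H>100)&(H<125)&(S>90)&(V>60),0.003,'mat',500)
box(R(400,235,430,275)&(V<60),0.02,'fob')
box(R(100,180,185,295)&(V>150),0.02,'tray',500)
box(R(190,60,375,260)&(V>190)&(S<60),0.035,'house',500)
# platter dark ring / white disc
m=R(225,160,335,215)&(V>215)
box(m,0.045,'disc',500)
for u,v in [(216,155),(345,168),(232,162),(330,169)]: print(u,v,onz(im,u,v,.105 if u in(216,345) else .1).round(4))
print(proj(im,[.755,0,.045]))
big=cv2.resize(g[60:260,190:450],None,fx=3,fy=3,interpolation=cv2.INTER_CUBIC)
cv2.imwrite('pics/topbig.png',big[:,:,::-1])
d=im['depth']; 
for p in [(216,158),(345,171),(339,231),(415,255),(250,205),(206,215),(142,238),(417,246)]:
    o,w=ray(im,*p); print(p,(o+w*d[p[1],p[0]]).round(3))
E
```

```text
mat c [ 489.2 -356.2] size [249.8 149.1] ang 4.6 px [406. 228.]
fob c [ 416.9 -369.1] size [39.7 67.1] ang 84.1 px [414. 255.]
tray c [472.2 347. ] size [163.8 250.4] ang 86.7 px [144. 238.]
house c [679.1 -26.5] size [399.5 442.3] ang 83.6 px [284. 160.]
disc c [585.9  -9.4] size [231.2 104.5] ang 83.6 px [277. 186.]
disc c [597. -16.] size [285.8 142.1] ang 89.4 px [280. 196.]
216 155 [0.6704 0.1421 0.105 ]
345 168 [ 0.6351 -0.1771  0.105 ]
232 162 [0.6535 0.1032 0.1   ]
330 169 [ 0.6338 -0.1406  0.1   ]
(np.float64(272.88344509604883), np.float64(127.4264318867849))
(216, 158) [0.663 0.142 0.102]
(345, 171) [ 0.628 -0.177  0.105]
(339, 231) [ 0.48  -0.163  0.079]
(415, 255) [ 0.416 -0.369  0.026]
(250, 205) [0.55  0.062 0.048]
(206, 215) [0.526 0.177 0.037]
(142, 238) [0.469 0.35  0.007]
(417, 246) [ 0.439 -0.375  0.027]
```

View pics/topbig.png

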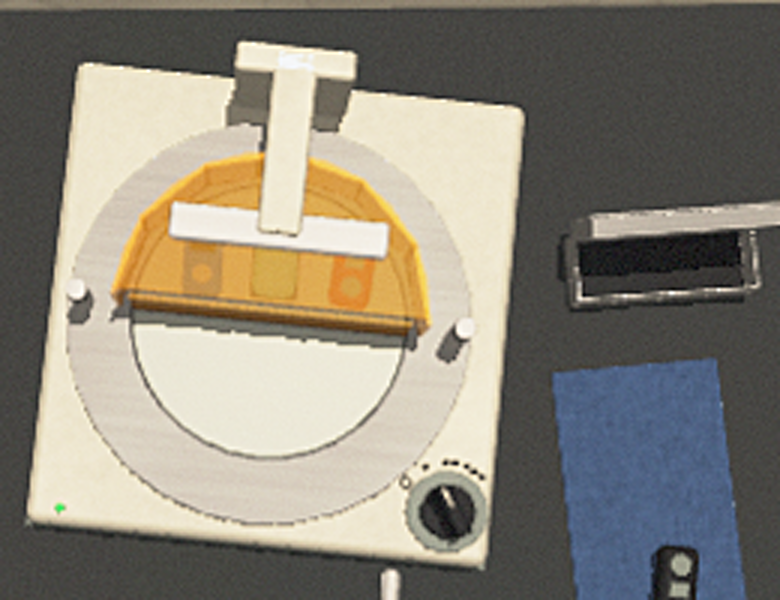

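The crop shows the posts at crop pixels (77,288) and (464,328), three treated items under the hood, and the dial pointer somewhere between one and two dots. I get the axis at (0.650,-0.017), steriliser yaw about -6.4°, and post spacing of 321 mm against 324 mm nominal. I'll go above the fob.

```bash
cat >> h.py <<'E'
AX=np.array([.650,-.017]); YAW=-6.4
def st(x,y):
    a=np.radians(YAW); return AX+np.array([[np.cos(a),-np.sin(a)],[np.sin(a),np.cos(a)]])@np.array([x,y])
def to(x,y,z,yaw=None):
    "cm in present tool axes, plus az turn to bring tool x to world angle yaw (mod 180)"
    s=r.get_state(); R=s['ee_rot']; d=R.T@(np.array([x,y,z])-s['position'])*100
    a=np.degrees(np.arctan2(R[1,0],R[0,0])); 
    print('d(cm)',d.round(2),'yaw',a.round(1),'az',None if yaw is None else round((a-yaw+90)%180-90,1),'q6',s['qpos'][5].round(1),'pos',s['position'].round(4),'t',s['time'],'tilt',R[:,2].round(3))
E
python3 -m jog '[[[1,5.08,-1.81,0,0,0,0],[1,5.08,-1.81,0,0,0,0],[1,5.08,-1.81,0,0,0,0],[1,5.08,-1.81,0,0,0,0],[1,5.08,-1.81,0,0,0,0],[1,5.08,-1.81,0,0,0,0],[1,0,0,0,0,0,5.8],[1,0,0,0,0,0,5.8],[1,0,0,0,0,0,5.8],[1,0,0,0,0,0,5.8]]]'
python3 - <<'E'
from h import *
im=grab('wrist','w1.png'); np.save('w1.npy',im,allow_pickle=True)
to(.417,-.369,.14,-8)
E
```

```text
time: 1.4
position: [0.4169, -0.3692, 0.2226]
ee_rot: [[0.99, -0.141, -0.0], [-0.141, -0.99, 0.001], [-0.001, -0.001, -1.0]]
wrist_force: [0.6, -0.5, -0.2]
gripper_width: 0.085
finger_force: 0.0
d(cm) [ 0.01 -0.03  8.26] yaw -8.3 az -0.3 q6 44.6 pos [ 0.4169 -0.3693  0.2226] t 1.45 tilt [-0.     0.001 -1.   ]
```

View pics/w1.png

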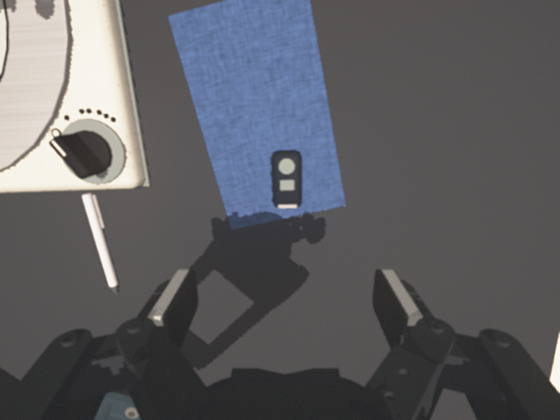

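The wrist view shows the fob at (287,180), aligned with the tool, and the dial bar at (85,152) with its pointer end seen at the left. I'll measure both.

```bash
python3 - <<'E'
from h import *
im=np.load('w1.npy',allow_pickle=True).item(); g=im['image']
V=g.max(2).astype(int); m=np.zeros(V.shape,np.uint8); m[145:212,265:310]=(V<48)[145:212,265:310]
n,_=cv2.findContours(m,cv2.RETR_EXTERNAL,cv2.CHAIN_APPROX_NONE); c=max(n,key=cv2.contourArea)
P=np.array([onz(im,*p[0],.018)[:2] for p in c],np.float32)*1000; print(cv2.minAreaRect(P))
cv2.imwrite('pics/w1c.png',cv2.resize(g[85:200,30:150],None,fx=5,fy=5,interpolation=cv2.INTER_CUBIC)[:,:,::-1])
print(st(-.15,-.17),st(-.065,0))
E
```

```text
Traceback (most recent call last):
ValueError: max() iterable argument is empty
```

```bash
python3 - <<'E'
from h import *
im=np.load('w1.npy',allow_pickle=True).item(); g=im['image'].astype(int)
print(g[160:205:8,275],g[180,260])
m=np.zeros(g.shape[:2],np.uint8); m[140:214,262:315]=((g[:,:,2]-g[:,:,0])<25)[140:214,262:315]
m[206:]=0
n,_=cv2.findContours(m,cv2.RETR_EXTERNAL,cv2.CHAIN_APPROX_NONE); c=max(n,key=cv2.contourArea)
P=np.array([onz(im,*p[0],.018)[:2] for p in c],np.float32)*1000; print(cv2.minAreaRect(P))
cv2.imwrite('pics/w1c.png',cv2.resize(im['image'][85:200,30:150],None,fx=5,fy=5,interpolation=cv2.INTER_CUBIC)[:,:,::-1])
print(st(-.15,-.17),st(-.065,0))
E
```

```text
[[60 62 70]
 [59 60 68]
 [57 58 65]
 [55 56 65]
 [54 56 64]
 [52 53 61]] [103 123 166]
((417.2291564941406, -371.1671447753906), (32.8594970703125, 65.17539978027344), 82.82618713378906)
[ 0.48198509 -0.16922021] [ 0.58540509 -0.00975452]
```

View pics/w1c.png

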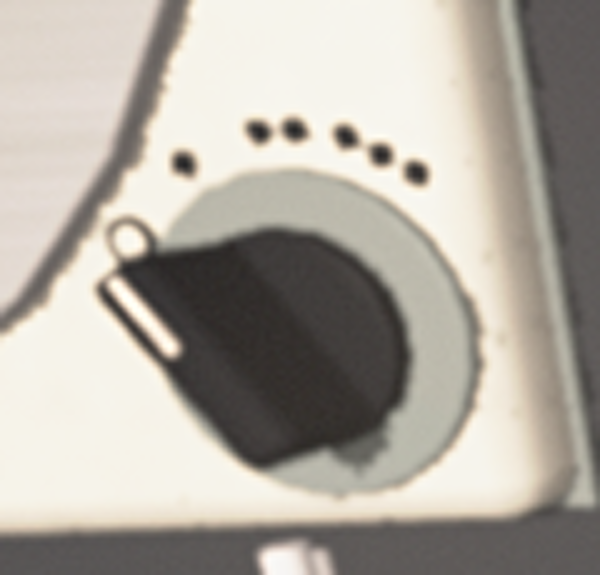

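```bash
python3 - <<'E'
from h import *
im=np.load('w1.npy',allow_pickle=True).item()
a,b=[onz(im,30+p[0]/5,85+p[1]/5,.079)[:2] for p in [(115,283),(175,353)]]; c=onz(im,30+250/5,85+465/5,.079)[:2]
print(a,b,c,np.degrees(np.arctan2(*(a-b)[::-1])),np.degrees(np.arctan2(*(a-c)[::-1])))
E
python3 -m jog '[[[1,0,0.1,2.9,0,0,0],[1,0,0,2.9,0,0,0],[1,0,0,2.9,0,0,0],[1,0,0,2.9,0,0,0],[1,0,0,2.9,0,0,0],[1,0,0,2.9,0,0,0],[1,0,0,2.9,0,0,0],[-1,0,0,0,0,0,0],[-1,0,0,0,0,0,0],[-1,0,0,0,0,0,0]]]' 30
python3 -m jog '[[[-1,0,0,0,0,0,0],[-1,0,0,0,0,0,0],[-1,0,0,0,0,0,0],[-1,0,0,0,0,0,0],[-1,0,0,-1,0,0,0],[-1,0,0,-2,0,0,0],[-1,0,0,-3,0,0,0],[-1,0,0,-4,0,0,0],[-1,0,0,-4,0,0,0],[-1,0,0,-4,0,0,0]]]'
python3 -c "
from h import *
to(*st(-.067,0),.2,-6.4)"
```

```text
[ 0.4985112  -0.15887488] [ 0.48406573 -0.16564765] [ 0.46080124 -0.17259458] 25.11956759351965 19.99248658896228
time: 2.7
position: [0.4176, -0.3715, 0.0215]
ee_rot: [[0.991, -0.137, 0.002], [-0.137, -0.991, -0.002], [0.002, 0.002, -1.0]]
wrist_force: [-0.1, 0.4, -0.1]
gripper_width: 0.0323
finger_force: 0.0
time: 3.95
position: [0.4168, -0.3704, 0.2021]
ee_rot: [[0.99, -0.138, 0.0], [-0.138, -0.99, -0.001], [0.001, 0.001, -1.0]]
wrist_force: [1.3, -0.0, -0.7]
gripper_width: 0.0005
finger_force: 0.0
d(cm) [ 11.53 -38.04   0.2 ] yaw -7.9 az -1.5 q6 44.1 pos [ 0.4168 -0.3704  0.2021] t 3.95 tilt [ 0.    -0.001 -1.   ]
```

The grasp came up empty, so I'll look again.

```bash
python3 -m jog '[[[1,0,0,0,0,0,0],[1,0,0,0,0,0,0],[1,0,0,0,0,0,0],[1,0,0,0,0,0,0],[1,0,0,0,0,0,0],[1,0,0,0,0,0,0],[1,0,0,0,0,0,0],[1,0,0,0,0,0,0],[1,0,0,0,0,0,0],[1,0,0,0,0,0,0]]]'
python3 - <<'E'
from h import *
im=grab('wrist','w2.png'); np.save('w2.npy',im,allow_pickle=True)
E
```

```text
time: 5.2
position: [0.4168, -0.3706, 0.2]
ee_rot: [[0.99, -0.138, 0.0], [-0.138, -0.99, -0.0], [0.0, 0.0, -1.0]]
wrist_force: [-0.8, -0.4, 0.3]
gripper_width: 0.0852
finger_force: 0.0
```

View pics/w2.png

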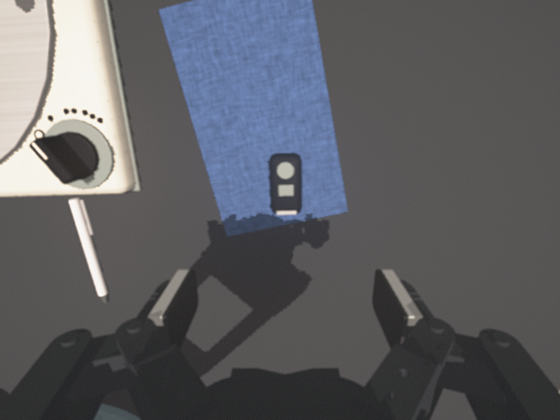

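```bash
python3 - <<'E'
from h import *
im=np.load('w2.npy',allow_pickle=True).item(); g=im['image'].astype(int)
m=np.zeros(g.shape[:2],np.uint8); m[143:214,260:315]=((g[:,:,2]-g[:,:,0])<25)[143:214,260:315]
n,_=cv2.findContours(m,cv2.RETR_EXTERNAL,cv2.CHAIN_APPROX_NONE); c=max(n,key=cv2.contourArea)
P=np.array([onz(im,*p[0],.018)[:2] for p in c],np.float32)*1000; print(cv2.minAreaRect(P))
for p in [(286,180),(286,160),(276,190),(245,180)]:
    o,w=ray(im,*p); print((o+w*im['depth'][p[1],p[0]]).round(4))
E
python3 -m jog '[[[1,0,0,2.7,0,0,0],[1,0,0,2.7,0,0,0],[1,0,0,2.7,0,0,0],[1,0,0,2.7,0,0,0],[1,0,0,2.7,0,0,0],[1,0,0,2.7,0,0,0],[1,0,0,2.0,0,0,0],[1,0,0,0.6,0,0,0],[1,0,0,0,0,0,0],[1,0,0,0,0,0,0]]]' 30
python3 -m jog '[[[-1,0,0,0,0,0,0],[-1,0,0,0,0,0,0],[-1,0,0,0,0,0,0],[-1,0,0,0,0,0,0],[-1,0,0,0,0,0,0],[-1,0,0,0,0,0,0],[-1,0,0,0,0,0,0],[-1,0,0,0,0,0,0],[-1,0,0,0,0,0,0],[-1,0,0,0,0,0,0]]]'
```

```text
((416.3161315917969, -371.0886535644531), (33.507694244384766, 67.42009735107422), 83.00462341308594)
[ 0.4225 -0.3732  0.0237]
[ 0.4438 -0.3761  0.0227]
[ 0.4127 -0.3608  0.0231]
[ 0.4238 -0.3256  0.0018]
time: 6.5
position: [0.4174, -0.3713, 0.013]
ee_rot: [[0.99, -0.138, 0.001], [-0.138, -0.99, -0.001], [0.001, 0.001, -1.0]]
wrist_force: [-0.6, 0.9, -0.1]
gripper_width: 0.086
finger_force: 0.0
time: 7.75
position: [0.417, -0.3707, 0.0126]
ee_rot: [[0.99, -0.138, 0.0], [-0.138, -0.99, -0.0], [0.0, 0.0, -1.0]]
wrist_force: [-2.0, 1.0, 5.6]
gripper_width: 0.0342
finger_force: 29.6
```

```bash
python3 -m jog '[[[-1,0,0,-0.5,0,0,0],[-1,0,0,-1,0,0,0],[-1,0,0,-2,0,0,0],[-1,0,0,-3,0,0,0],[-1,0,0,-3,0,0,0],[-1,0,0,-3,0,0,0],[-1,0,0,-3,0,0,0],[-1,0,0,-3,0,0,0],[-1,0,0,0,0,0,0],[-1,0,0,0,0,0,0]]]'
python3 -c "
from h import *
to(*st(-.067,0),.2,-6.4)"
```

```text
time: 9.0
position: [0.4165, -0.37, 0.1961]
ee_rot: [[0.99, -0.138, -0.001], [-0.138, -0.99, 0.001], [-0.001, -0.001, -1.0]]
wrist_force: [-0.1, 0.2, -1.7]
gripper_width: 0.0335
finger_force: 30.0
d(cm) [ 11.57 -38.    -0.36] yaw -7.9 az -1.5 q6 44.1 pos [ 0.4165 -0.37    0.1961] t 9.0 tilt [-0.001  0.001 -1.   ]
```

```bash
python3 -m jog '[[[-1,1.3,-4.25,0,0,0,0],[-1,1.3,-4.25,0,0,0,0],[-1,1.3,-4.25,0,0,0,0],[-1,1.3,-4.25,0,0,0,0],[-1,1.3,-4.25,0,0,0,0],[-1,1.3,-4.25,0,0,0,0],[-1,1.3,-4.25,0,0,0,0],[-1,1.3,-4.25,0,0,0,0],[-1,1.2,-4.0,0,0,0,-1.5],[-1,0,0,0,0,0,0]]]'
python3 -c "
from h import *
to(*st(-.067,0),.0565,-6.4)
im=grab('wrist','w3.png')"
```

```text
time: 10.25
position: [0.5836, -0.0073, 0.1949]
ee_rot: [[0.994, -0.108, -0.003], [-0.108, -0.994, 0.001], [-0.003, -0.001, -1.0]]
wrist_force: [-0.5, -1.0, -1.5]
gripper_width: 0.0334
finger_force: 30.1
d(cm) [ 0.05  0.24 13.84] yaw -6.2 az 0.2 q6 83.8 pos [ 0.5836 -0.0073  0.1949] t 10.25 tilt [-0.003  0.001 -1.   ]
```

View pics/w3.png

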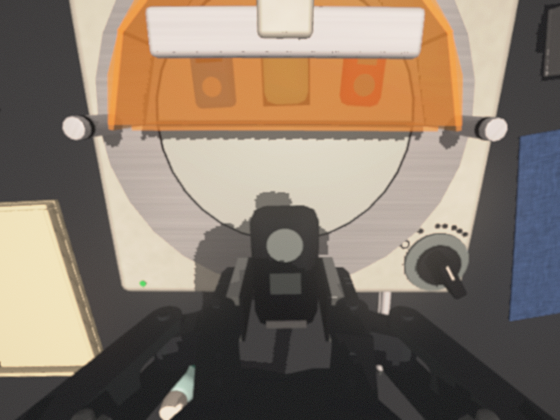

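Fob is held square, heading for the centre of the open half. I'll lower it and release.

```bash
python3 -m jog '[[[-1,0,0.1,3,0,0,0],[-1,0,0.1,3,0,0,0],[-1,0,0,3,0,0,0],[-1,0,0,2.5,0,0,0],[-1,0,0,1.2,0,0,0],[-1,0,0,0.6,0,0,0],[-1,0,0,0.4,0,0,0],[-1,0,0,0,0,0,0],[-1,0,0,0,0,0,0],[-1,0,0,0,0,0,0]]]'
python3 -c "
from h import *
to(*st(-.067,0),.0555,-6.4)"
```

```text
time: 11.55
position: [0.5842, -0.0121, 0.0605]
ee_rot: [[0.994, -0.112, 0.001], [-0.112, -0.994, -0.0], [0.001, 0.0, -1.0]]
wrist_force: [-0.1, 0.5, -0.5]
gripper_width: 0.0337
finger_force: 30.1
d(cm) [-0.11 -0.25  0.5 ] yaw -6.4 az -0.0 q6 83.6 pos [ 0.5842 -0.0121  0.0605] t 11.55 tilt [ 0.001 -0.    -1.   ]
```

```bash
python3 -m jog '[[[-1,0,0,0.3,0,0,0],[-1,0,0,0.2,0,0,0],[-1,0,0,0,0,0,0],[-0.1,0,0,0,0,0,0],[0.1,0,0,0,0,0,0],[0.3,0,0,0,0,0,0],[0.4,0,0,0,0,0,0],[0.4,0,0,-1,0,0,0],[0.4,0,0,-3,0,0,0],[0.4,0,0,-4,0,0,0]]]'
python3 -m jog '[[[1,0,0,-4,0,0,0],[1,-2.5,2.5,-2,0,0,0],[1,-2.5,3,0,0,0,0],[1,-2.5,3,0,0,0,0],[1,-2.5,3,0,0,0,0],[1,-1.4,3,0,0,0,0],[1,0,0,0,0,0,0],[1,0,0,0,0,0,0],[1,0,0,0,0,0,0],[1,0,0,0,0,0,0]]]'
python3 - <<'E'
from h import *
im=grab('wrist','w4.png'); np.save('w4.npy',im,allow_pickle=True)
to(*st(-.15,-.17),.072)
im=np.load('w1.npy',allow_pickle=True).item()
E
```

```text
time: 12.8
position: [0.5831, -0.012, 0.1355]
ee_rot: [[0.994, -0.112, -0.002], [-0.112, -0.994, 0.0], [-0.002, -0.0, -1.0]]
wrist_force: [0.5, -0.3, 0.6]
gripper_width: 0.0597
finger_force: 0.0
time: 14.05
position: [0.4547, -0.1428, 0.1949]
ee_rot: [[0.994, -0.11, -0.0], [-0.11, -0.994, 0.0], [-0.0, -0.0, -1.0]]
wrist_force: [0.6, 0.1, 0.2]
gripper_width: 0.0854
finger_force: 0.0
d(cm) [ 3.01  2.31 12.29] yaw -6.4 az None q6 64.6 pos [ 0.4546 -0.1429  0.1949] t 14.1 tilt [-0.  0. -1.]
```

View pics/w4.png

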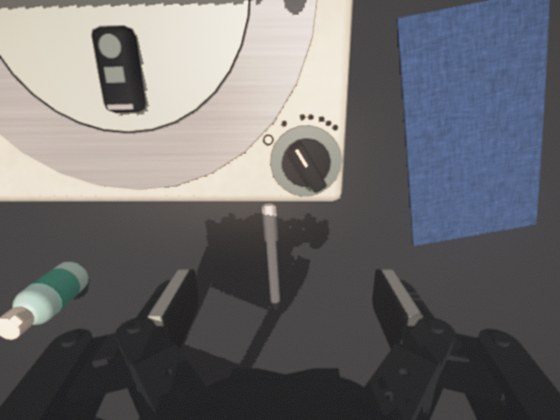

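The fob lies flat inside the ring. The dial's pointer line runs from about (296,150) to (307,167).

```bash
python3 - <<'E'
from h import *
im=np.load('w4.npy',allow_pickle=True).item()
P=[onz(im,*p,.079)[:2] for p in [(296,150),(307,167),(322,190)]]
print(np.round(P,4)); 
for i,j in [(0,1),(0,2)]: d=P[i]-P[j]; print(np.degrees(np.arctan2(d[1],d[0])),np.hypot(*d))
print([onz(im,*p,.035)[:2].round(4) for p in [(268,140),(284,123),(307,117),(329,123)]])
print(onz(im,306,161,.047))
E
```

```text
[[ 0.4997 -0.1579]
 [ 0.484  -0.166 ]
 [ 0.4619 -0.1775]]
27.247436431255363 0.017628326453414944
27.382645861546834 0.04254195462187196
[array([ 0.5063, -0.1323]), array([ 0.5207, -0.1498]), array([ 0.5238, -0.1725]), array([ 0.5159, -0.1933])]
[ 0.48357758 -0.16718441  0.047     ]
```

```bash
python3 -m jog '[[[0.2,1.5,1.1,0,0,0,0],[0.2,1.45,1.1,0,0,0,0],[0.2,0,0,0,0,0,-8],[0.2,0,0,0,0,0,-8],[0.2,0,0,0,0,0,-8],[0.2,0,0,0,0,0,-7.5],[0.2,0,0,3,0,0,0],[0.2,0,0,3,0,0,0],[0.2,0,0,2,0,0,0],[0.2,0,0,0,0,0,0]]]' 40
python3 -c "
from h import *
to(.4815,-.168,.069,25)
print(r.get_state()['gripper_width'])"
```

```text
time: 15.35
position: [0.4801, -0.1675, 0.1133]
ee_rot: [[0.905, 0.424, -0.003], [0.424, -0.905, 0.002], [-0.002, -0.003, -1.0]]
wrist_force: [-0.5, -0.1, 0.1]
gripper_width: 0.0509
finger_force: 0.0
d(cm) [0.11 0.12 4.43] yaw 25.1 az 0.1 q6 32.3 pos [ 0.4801 -0.1675  0.1133] t 15.35 tilt [-0.003  0.002 -1.   ]
0.05093866452648207
```

```bash
python3 -m jog '[[[0.2,0.1,0.1,1.5,0,0,0],[0.2,0,0,1.5,0,0,0],[0.2,0,0,1.3,0,0,0],[-1,0,0,0,0,0,0],[-1,0,0,0,0,0,0],[-1,0,0,0,0,0,0],[-1,0,0,0,0,0,0],[-1,0,0,0,0,0,0],[-1,0,0,0,0,0,0],[-1,0,0,0,0,0,0]]]' 40
python3 -m jog '[[[-1,0,0,0,0,0,-5],[-1,0,0,0,0,0,-5],[-1,0,0,0,0,0,-5],[-1,0,0,0,0,0,-5],[-1,0,0,0,0,0,-5],[-1,0,0,0,0,0,-4],[-1,0,0,0,0,0,0],[-1,0,0,0,0,0,0],[-1,0,0,0,0,0,0],[-1,0,0,0,0,0,0]]]'
python3 -c "
from h import *
to(.4815,-.168,.069,53.6)
print(r.get_state()['moment'])"
```

```text
time: 16.6
position: [0.4825, -0.1691, 0.072]
ee_rot: [[0.906, 0.424, 0.0], [0.424, -0.906, -0.0], [0.0, 0.0, -1.0]]
wrist_force: [0.0, 0.7, 0.0]
gripper_width: 0.0001
finger_force: 0.0
time: 17.85
position: [0.4825, -0.1691, 0.072]
ee_rot: [[0.587, 0.81, -0.0], [0.81, -0.587, 0.0], [0.0, -0.0, -1.0]]
wrist_force: [0.5, -0.7, 0.3]
gripper_width: -0.0
finger_force: 0.0
d(cm) [ 0.03 -0.15  0.3 ] yaw 54.1 az 0.5 q6 3.3 pos [ 0.4825 -0.1691  0.072 ] t 17.85 tilt [-0.  0. -1.]
[0.02241307 0.06130368 0.05486846]
```

Closed on nothing again; I need a look before doing anything else.

```bash
python3 - <<'E'
from h import *
a=grab('wrist')['image'][100:420,80:480]; b=grab('side')['image']; b=cv2.resize(b[160:270,270:420],None,fx=2.6,fy=2.6,interpolation=cv2.INTER_CUBIC)
h=np.zeros((330,800,3),np.uint8); h[:320,:400]=a; h[:286,405:795]=b[:286,:390]; cv2.imwrite('pics/w5.png',h[:,:,::-1])
E
```

```text
(no output)
```

View pics/w5.png

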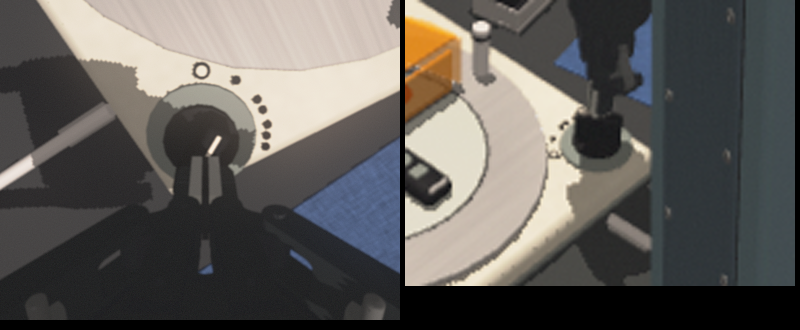

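```bash
python3 - <<'E'
from h import *
im=grab('wrist'); s=r.get_state()
for d in [0,-.02,.01,.017,.03]: print(d,np.round(proj(im,s['position']+s['ee_rot'][:,2]*d)))
print('dial top',np.round(proj(im,[.4815,-.168,.079])),'R/t cam centre in tool',(s['ee_rot'].T@(ray(im,0,0)[0]-s['position'])).round(3))
o,w=ray(im,285,262); print(im['depth'][255:330:8,285], [ (o:=ray(im,285,v))[0]+o[1]*im['depth'][v,285] for v in (262,275,290)])
for u,v in[(283,235),(290,248),(265,235)]: a=ray(im,u,v); print(u,v,(a[0]+a[1]*im['depth'][v,u]).round(4))
print(s['gripper_width'],s['wrist_force'])
E
```

```text
0 [284. 264.]
-0.02 [283. 283.]
0.01 [284. 255.]
0.017 [284. 250.]
0.03 [284. 241.]
dial top [281. 270.] R/t cam centre in tool [ 0.082  0.001 -0.151]
[0.16103455 0.14743043 0.14068486 0.13416354 0.1282748  0.12255808
 0.1235695  0.12491142 0.12562932 0.12760897] [array([ 0.48950936, -0.16076774,  0.09032755]), array([ 0.48921245, -0.16118359,  0.10144884]), array([ 0.48907808, -0.16137501,  0.11292277])]
283 235 [ 0.4932 -0.1539  0.0757]
290 248 [ 0.493  -0.1602  0.0801]
265 235 [ 0.4772 -0.1569  0.0485]
-0.00013066316762210475 [-0.02691293 -0.63239638  0.72494654]
```

```bash
python3 -m jog '[[[-1,0,0,-2,0,0,5],[-1,0,0,-2,0,0,5],[-1,0,0,-2,0,0,5],[-1,0,0,0,0,0,5],[-1,0,0,0,0,0,5],[-1,0,0,0,0,0,2],[-1,0,0,0,0,0,0],[-1,0,0,0,0,0,0],[-1,0,0,0,0,0,0],[-1,0,0,0,0,0,0]]]'
python3 - <<'E'
from h import *
s=r.get_state(); im=grab('wrist','w6.png')
def tool(im,pos,rot,u,v):
    a=ray(im,u,v); return rot.T@(a[0]+a[1]*im['depth'][v,u]-pos)*1000
print('shut',s['gripper_width'])
for u in (278,285,291):
  for v in range(246,275,3): print(u,v,tool(im,s['position'],s['ee_rot'],u,v).round(1))
E
```

```text
time: 19.25
position: [0.4825, -0.1691, 0.1319]
ee_rot: [[0.89, 0.456, -0.0], [0.456, -0.89, 0.0], [-0.0, -0.0, -1.0]]
wrist_force: [0.1, -0.6, 0.2]
gripper_width: 0.0003
finger_force: 0.0
shut 0.0003154718717891943
278 246 [-14.6  -4.3  53.5]
278 249 [-16.6  -4.3  52.7]
278 252 [-19.1  -4.3  52.9]
278 255 [-44.9  -5.5  98.6]
278 258 [ 10.8  -2.7 -13.6]
278 261 [ 10.9  -2.6 -17. ]
278 264 [ 11.2  -2.5 -20.4]
278 267 [ 11.   -2.5 -22.9]
278 270 [ 11.3  -2.4 -26.2]
278 273 [ 11.2  -2.4 -28.6]
285 246 [-14.4   0.8  53. ]
285 249 [-16.9   0.8  53.2]
285 252 [-19.3   0.8  53.2]
285 255 [-44.3   0.8  97.4]
285 258 [ 11.1   0.8 -14.2]
285 261 [ 10.8   0.8 -16.8]
285 264 [ 11.5   0.8 -21. ]
285 267 [ 11.2   0.8 -23.3]
285 270 [ 10.6   0.8 -25. ]
285 273 [ 11.1   0.8 -28.6]
291 246 [-32.8   6.   91.8]
291 249 [-38.4   6.1  97.3]
291 252 [-41.    6.1  96.7]
291 255 [-44.7   6.2  98.2]
291 258 [ 11.1   3.7 -14.1]
291 261 [ 11.2   3.7 -17.4]
291 264 [ 11.    3.6 -20. ]
291 267 [ 11.6   3.5 -24. ]
291 270 [ 11.3   3.5 -26.1]
291 273 [ 11.    3.5 -28.4]
```

View pics/w6.png

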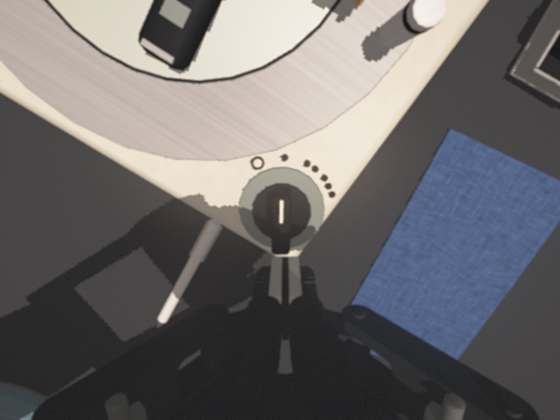

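```bash
python3 - <<'E'
from h import *
for f,pos,yaw in [('w4',[.4546,-.1429,.1949],-6.4),('w2',[.4168,-.3706,.2],-7.9),('w1',[.4169,-.3693,.2226],-8.3)]:
    im=np.load(f+'.npy',allow_pickle=True).item(); a=np.radians(yaw)
    rot=np.array([[np.cos(a),np.sin(a),0],[np.sin(a),-np.cos(a),0],[0,0,-1]])
    print(f,'cam in tool',(rot.T@(ray(im,0,0)[0]-pos)).round(3))
    for u,v in [(185,272),(185,280),(180,290),(385,272),(385,280),(390,290),(400,310)]:
        b=ray(im,u,v); print(u,v,(rot.T@(b[0]+b[1]*im['depth'][v,u]-pos)*1000).round(1))
s=r.get_state();print(s['qpos'])
E
```

```text
w4 cam in tool [ 0.083  0.    -0.151]
185 272 [ 12.2 -44.3 -29.1]
185 280 [ 11.3 -42.8 -34.3]
180 290 [ 11.2 -42.5 -41.8]
385 272 [ 12.1  45.4 -28.7]
385 280 [ 11.3  43.8 -34.1]
390 290 [ 12.1  43.1 -42.9]
400 310 [ 10.7  43.4 -54. ]
w2 cam in tool [ 0.083  0.    -0.151]
185 272 [ 11.4 -44.8 -27.6]
185 280 [ 11.3 -42.8 -34.1]
180 290 [ 11.9 -42.1 -42.7]
385 272 [ 11.9  45.6 -28.4]
385 280 [ 11.3  43.9 -34.2]
390 290 [ 10.8  43.8 -41.1]
400 310 [ 10.8  43.4 -54.2]
w1 cam in tool [ 0.083  0.    -0.151]
185 272 [ 11.  -44.9 -27.3]
185 280 [ 11.4 -42.6 -34.6]
180 290 [ 11.1 -42.5 -41.8]
385 272 [ 11.2  46.1 -26.9]
385 280 [ 12.1  43.4 -35.2]
390 290 [ 11.2  43.7 -41.4]
400 310 [ 11.5  43.  -55. ]
[-3.26327609e+01  8.22683598e+00  1.05846689e+02  1.73757517e-03
  6.59314735e+01  3.02674442e+01]
```

The camera shows the shut fingertips about 13 mm behind the reported TCP instead of 17 mm ahead, which explains both misses. I'll go deeper, with a margin, while watching the force.

```bash
python3 -m jog '[[[0.2,0,-0.1,0,0,0,1.5],[0.2,0,0,0,0,0,0],[0.2,0,0,2,0,0,0],[0.2,0,0,2,0,0,0],[0.2,0,0,2,0,0,0],[0.2,0,0,1.0,0,0,0],[0.2,0,0,0.6,0,0,0],[0.2,0,0,0,0,0,0],[0.2,0,0,0,0,0,0],[0.2,0,0,0,0,0,0]]]' 40
python3 -m jog '[[[-1,0,0,0,0,0,0],[-1,0,0,0,0,0,0],[-1,0,0,0,0,0,0],[-1,0,0,0,0,0,0],[-1,0,0,0,0,0,0],[-1,0,0,0,0,0,0],[-1,0,0,0,0,0,0],[-1,0,0,0,0,0,0],[-1,0,0,0,0,0,0],[-1,0,0,0,0,0,0]]]'
python3 -c "
from h import *
to(.4815,-.168,.069,53.6)"
```

```text
time: 20.55
position: [0.4825, -0.1685, 0.0566]
ee_rot: [[0.902, 0.432, 0.001], [0.432, -0.902, -0.001], [0.001, 0.001, -1.0]]
wrist_force: [0.4, 0.4, 0.2]
gripper_width: 0.0511
finger_force: 0.0
time: 21.8
position: [0.4814, -0.1667, 0.0564]
ee_rot: [[0.902, 0.432, -0.002], [0.432, -0.902, 0.003], [-0.0, -0.003, -1.0]]
wrist_force: [-4.8, 7.6, 9.9]
gripper_width: 0.0129
finger_force: 40.1
d(cm) [-0.05  0.12 -1.26] yaw 25.6 az -28.0 q6 31.8 pos [ 0.4814 -0.1667  0.0564] t 21.8 tilt [-0.002  0.003 -1.   ]
```

```bash
python3 -m jog '[[[-1,0,-0.15,0,0,0,-4],[-1,0,0,0,0,0,-5],[-1,0,0,0,0,0,-5],[-1,0,0,0,0,0,-5],[-1,0,0,0,0,0,-5],[-1,0,0,0,0,0,-4.5],[-1,0,0,0,0,0,0],[-1,0,0,0,0,0,0],[-1,0,0,0,0,0,0],[-1,0,0,0,0,0,0]]]'
python3 -c "
from h import *
to(.4815,-.168,.069,53.6); print(r.get_state()['moment'])"
```

```text
time: 23.05
position: [0.4815, -0.1666, 0.0564]
ee_rot: [[0.588, 0.809, -0.0], [0.809, -0.588, 0.001], [0.0, -0.0, -1.0]]
wrist_force: [-2.2, 3.3, 5.5]
gripper_width: 0.0129
finger_force: 39.8
d(cm) [-0.12  0.09 -1.26] yaw 54.0 az 0.4 q6 3.5 pos [ 0.4815 -0.1666  0.0564] t 23.05 tilt [-0.     0.001 -1.   ]
[ 0.41040502  0.2831644  -0.24467952]
```

```bash
cat >> h.py <<'E'
def dial(im,c=(.4813,-.1666)):
    "pointer angle left of steriliser +x, from the white line on the black bar"
    g=im['image'].astype(int); P=[]
    for u in range(2,558):
        for v in range(2,418):
            if g[v,u].min()>150:
                X=onz(im,u,v,.079)[:2]-c
                if .002<np.hypot(*X)<.023: P.append(X)
    P=np.array(P); m=P.mean(0); print('dial n',len(P),'mean r',np.hypot(*m).round(4),'angle',(np.degrees(np.arctan2(m[1],m[0]))-YAW).round(1))
E
python3 -m jog '[[[0,0,0,0,0,0,0],[0.2,0,0,0,0,0,0],[0.2,0,0,0,0,0,0],[0.2,0,0,-3,0,0,0],[0.2,0,0,-3,0,0,0],[0.2,0,0,-3,0,0,0],[0.2,0,0,-5,0,0,0],[0.2,0,0,0,0,0,0],[0.2,0,0,0,0,0,0],[0.2,0,0,0,0,0,0]]]'
python3 - <<'E'
from h import *
im=grab('wrist','w7.png'); dial(im)
x,y=st(0,.162); print(x,y); to(x,y,.2,83.6)
E
```

```text
time: 24.3
position: [0.4806, -0.1663, 0.1944]
ee_rot: [[0.587, 0.81, -0.002], [0.81, -0.587, 0.002], [-0.0, -0.003, -1.0]]
wrist_force: [0.1, -0.0, -0.2]
gripper_width: 0.0515
finger_force: 0.0
dial n 122 mean r 0.0032 angle -112.7
0.6680579670174247 0.1439904029040166
d(cm) [36.13 -3.03 -0.55] yaw 54.1 az -29.5 q6 3.4 pos [ 0.4806 -0.1664  0.1944] t 24.35 tilt [-0.002  0.002 -1.   ]
```

View pics/w7.png

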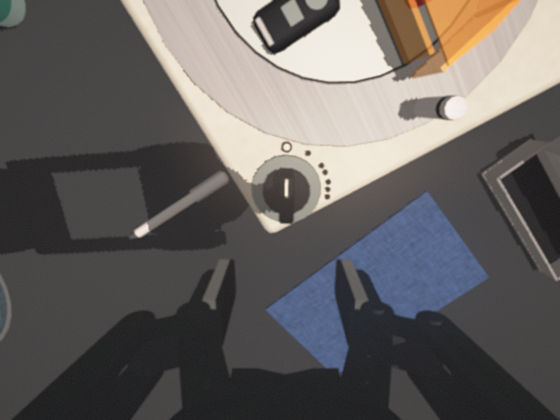

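The pointer at (286,185) points to the hollow ring at (286,147), so the lamp is off. Next is the left post.

```bash
python3 -m jog '[[[0.2,4.5,-0.38,0,0,0,0],[0.2,4.5,-0.38,0,0,0,0],[0.2,4.5,-0.38,0,0,0,0],[0.2,4.5,-0.38,0,0,0,0],[0.2,4.5,-0.38,0,0,0,0],[0.2,4.5,-0.38,0,0,0,0],[0.2,4.5,-0.38,0,0,0,0],[0.2,4.5,-0.38,0,0,0,0],[0.2,0,0,0,0,0,-9.8],[0.2,0,0,0,0,0,-9.8]]]'
python3 -m jog '[[[0.2,0,0,0,0,0,-9.8],[0.2,0,0,0,0,0,0],[0.2,0,0,0,0,0,0],[0.2,0,0,0,0,0,0],[0.2,0,0,0,0,0,0],[0.2,0,0,0,0,0,0],[0.2,0,0,0,0,0,0],[0.2,0,0,0,0,0,0],[0.2,0,0,0,0,0,0],[0.2,0,0,0,0,0,0]]]'
python3 - <<'E'
from h import *
im=grab('wrist','w8.png')
to(.668,.144,.066,83.6)
X=np.array([.668,.144,.105]); print('post px expected',proj(im,X))
# measured: points with height .10-.11 near expected post
d=im['depth']; P=[]
for u in range(0,560,2):
    for v in range(0,420,2):
        if d[v,u]>0:
            a=ray(im,u,v); Q=a[0]+a[1]*d[v,u]
            if .101<Q[2]<.109 and np.hypot(*(Q[:2]-X[:2]))<.025: P.append(Q)
P=np.array(P); print(len(P), P.mean(0) if len(P) else '', P.min(0),P.max(0))
E
```

```text
time: 25.6
position: [0.6674, 0.1434, 0.1939]
ee_rot: [[0.274, 0.962, -0.003], [0.962, -0.274, -0.0], [-0.001, -0.003, -1.0]]
wrist_force: [-0.3, -0.1, 0.0]
gripper_width: 0.0513
finger_force: 0.0
time: 26.85
position: [0.668, 0.1425, 0.196]
ee_rot: [[0.114, 0.994, 0.0], [0.994, -0.114, -0.0], [-0.0, 0.0, -1.0]]
wrist_force: [-0.0, -0.3, -0.3]
gripper_width: 0.0511
finger_force: 0.0
d(cm) [ 0.15 -0.02 13.  ] yaw 83.5 az -0.1 q6 8.6 pos [0.668  0.1425 0.196 ] t 26.9 tilt [ 0. -0. -1.]
post px expected (np.float64(284.21798993529876), np.float64(208.06878011969295))
86 [0.66734078 0.14706839 0.10437294] [0.65930809 0.13851167 0.10126361] [0.6750872  0.15514002 0.1060646 ]
```

```bash
sed -i 's/AX=np.array(\[.650,-.017\])/AX=np.array([.6495,-.0145])/' h.py
python3 -m jog '[[[0.2,0.4,0,2.5,0,0,0],[0.2,0,0,2.5,0,0,0],[0.2,0,0,2.5,0,0,0],[0.2,0,0,2.5,0,0,0],[0.2,0,0,2,0,0,0],[0.2,0,0,1,0,0,0],[0,0,0,0,0,0,0],[-0.2,0,0,0,0,0,0],[-0.4,0,0,0,0,0,0],[-1,0,0,0,0,0,0]]]' 25
python3 -m jog '[[[-1,0,0,0,0,0,0],[-1,0,0,0,0,0,0],[-1,0,0,0,0,0,0],[-1,0,0,0,0,0,0],[-1,0,0,0,0,0,0],[-1,0,0,0,0,0,0],[-1,0,0,0,0,0,0],[-1,0,0,0,0,0,0],[-1,0,0,0,0,0,0],[-1,0,0,0,0,0,0]]]'
python3 - <<'E'
from h import *
to(*st(0,.162),.066,83.6)
th=np.radians(np.arange(0,181,9)); p=np.c_[162*np.cos(th),-162*np.sin(th)]/10
print(np.diff(p,axis=0).round(2).tolist())
E
```

```text
time: 28.15
position: [0.6691, 0.1466, 0.0671]
ee_rot: [[0.113, 0.994, 0.002], [0.994, -0.113, 0.0], [0.0, 0.002, -1.0]]
wrist_force: [0.2, 1.5, 3.6]
gripper_width: 0.0171
finger_force: 24.4
time: 29.4
position: [0.6691, 0.1466, 0.0671]
ee_rot: [[0.113, 0.994, 0.002], [0.994, -0.113, 0.0], [0.0, 0.002, -1.0]]
wrist_force: [-0.9, -0.2, 4.7]
gripper_width: 0.0168
finger_force: 24.8
d(cm) [-0.03 -0.16  0.11] yaw 83.5 az -0.1 q6 9.0 pos [0.6691 0.1466 0.0671] t 29.4 tilt [ 0.002  0.    -1.   ]
[[-0.2, -2.53], [-0.59, -2.47], [-0.97, -2.35], [-1.33, -2.17], [-1.65, -1.93], [-1.93, -1.65], [-2.17, -1.33], [-2.35, -0.97], [-2.47, -0.59], [-2.53, -0.2], [-2.53, 0.2], [-2.47, 0.59], [-2.35, 0.97], [-2.17, 1.33], [-1.93, 1.65], [-1.65, 1.93], [-1.33, 2.17], [-0.97, 2.35], [-0.59, 2.47], [-0.2, 2.53]]
```

```bash
python3 -m jog '[[[-1,-0.02,-0.85,0,0,0,0],[-1,-0.18,-1.68,0,0,0,0],[-1,-0.59,-2.47,0,0,0,0],[-1,-0.97,-2.35,0,0,0,0],[-1,-1.33,-2.17,0,0,0,0],[-1,-1.65,-1.93,0,0,0,0],[-1,-1.93,-1.65,0,0,0,0],[-1,-2.17,-1.33,0,0,0,0],[-1,-2.35,-0.97,0,0,0,0],[-1,-2.47,-0.59,0,0,0,0]]]'
python3 -c "
from h import *
to(*st(-.162,0),.066,83.6)"
```

```text
time: 30.65
position: [0.4935, 0.0289, 0.0665]
ee_rot: [[0.112, 0.994, 0.001], [0.994, -0.112, 0.0], [0.001, 0.001, -1.0]]
wrist_force: [3.7, 2.3, 0.9]
gripper_width: 0.0174
finger_force: 26.0
d(cm) [-2.58 -0.21  0.05] yaw 83.5 az -0.1 q6 -4.0 pos [0.4935 0.0289 0.0665] t 30.65 tilt [ 0.001  0.    -1.   ]
```

```bash
python3 -m jog '[[[-1,-2.53,-0.2,0,0,0,0],[-1,-2.53,0.2,0,0,0,0],[-1,-2.47,0.59,0,0,0,0],[-1,-2.35,0.97,0,0,0,0],[-1,-2.17,1.33,0,0,0,0],[-1,-1.93,1.65,0,0,0,0],[-1,-1.65,1.93,0,0,0,0],[-1,-1.33,2.17,0,0,0,0],[-1,-0.97,2.35,0,0,0,0],[-1,-0.59,2.47,0,0,0,0]]]'
python3 -c "
from h import *
to(*st(0,-.162),.066,83.6)"
python3 -m jog '[[[-1,-0.18,1.68,0,0,0,0],[-1,-0.02,0.85,0,0,0,0],[-1,0,0,0,0,0,0],[-1,0,0,0,0,0,0],[-1,0,0,0,0,0,0],[-1,0,0,0,0,0,0],[-1,0,0,0,0,0,0],[-1,0,0,0,0,0,0],[-1,0,0,0,0,0,0],[-1,0,0,0,0,0,0]]]'
python3 -c "
from h import *
to(*st(0,-.162),.066,83.6)"
```

```text
time: 31.9
position: [0.6037, -0.1753, 0.0655]
ee_rot: [[0.114, 0.993, -0.007], [0.993, -0.114, -0.005], [-0.006, -0.006, -1.0]]
wrist_force: [-10.2, -13.3, 4.8]
gripper_width: 0.0174
finger_force: 27.9
d(cm) [ 0.29  2.76 -0.07] yaw 83.4 az -0.2 q6 -20.0 pos [ 0.6037 -0.1753  0.0655] t 31.9 tilt [-0.007 -0.005 -1.   ]
time: 33.15
position: [0.6307, -0.1789, 0.0655]
ee_rot: [[0.114, 0.993, -0.001], [0.993, -0.114, -0.005], [-0.005, -0.0, -1.0]]
wrist_force: [-0.9, -14.0, -3.0]
gripper_width: 0.0167
finger_force: 27.1
d(cm) [ 0.35  0.03 -0.05] yaw 83.4 az -0.2 q6 -19.3 pos [ 0.6307 -0.1789  0.0655] t 33.15 tilt [-0.001 -0.005 -1.   ]
```

```bash
python3 -m jog '[[[-1,-0.3,0,0,0,0,0],[-1,0,0,0,0,0,0],[0,0,0,0,0,0,0],[0.2,0,0,0,0,0,0],[0.2,0,0,0,0,0,0],[0.2,0,0,-2,0,0,0],[0.2,0,0,-4,0,0,0],[0.2,0,0,-4,0,0,0],[0.2,0,0,-3,0,0,0],[0.2,0,0,0,0,0,0]]]'
python3 - <<'E'
from h import *
im=grab('wrist'); s=r.get_state(); to(.481,-.1664,.056,53.6)
d=im['depth']; P=[];X=np.array([.632,-.178])
for u in range(0,560,2):
    for v in range(0,420,2):
        if d[v,u]>0:
            a=ray(im,u,v); Q=a[0]+a[1]*d[v,u]
            if .101<Q[2]<.109 and np.hypot(*(Q[:2]-X))<.025: P.append(Q)
P=np.array(P); print('post',len(P),P.mean(0))
im=grab('top'); np.save('top1.npy',im,allow_pickle=True)
cv2.imwrite('pics/top1.png',cv2.resize(im['image'][60:260,190:450],None,fx=3,fy=3,interpolation=cv2.INTER_CUBIC)[:,:,::-1])
E
```

```text
time: 34.4
position: [0.6336, -0.1791, 0.2013]
ee_rot: [[0.113, 0.994, 0.007], [0.994, -0.113, -0.004], [-0.003, 0.008, -1.0]]
wrist_force: [0.2, 0.2, -1.1]
gripper_width: 0.0515
finger_force: 0.0
d(cm) [ -0.49 -15.23  14.2 ] yaw 83.5 az 29.9 q6 -19.6 pos [ 0.6323 -0.1785  0.1986] t 34.45 tilt [ 0.004 -0.002 -1.   ]
post 82 [ 0.63122368 -0.1747116   0.10452665]
```

View pics/top1.png

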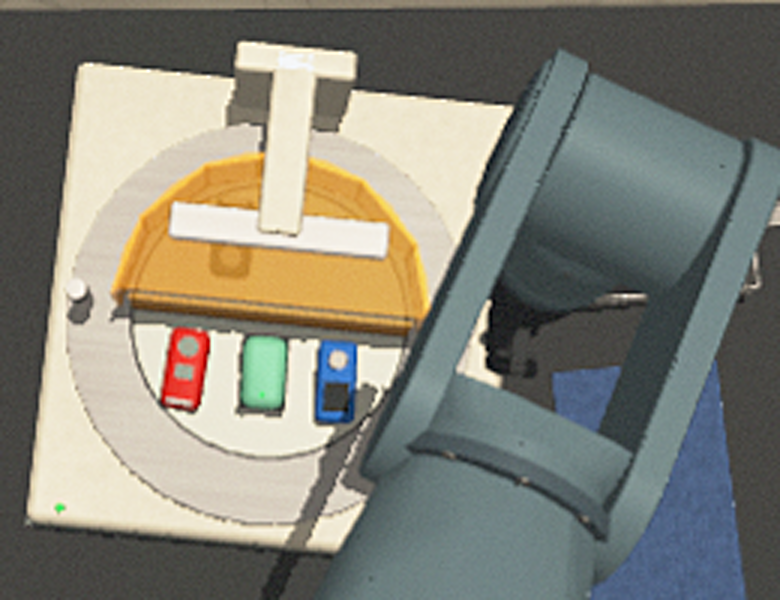

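The three treated items are out in front (red, mint, blue) and the platter sits at its click. Next, the dial to two dots.

```bash
python3 -m jog '[[[0.2,-0.1,-3.8,0,0,0,0],[0.2,-0.1,-3.8,0,0,0,0],[0.2,-0.15,-3.8,0,0,0,0],[0.2,-0.15,-3.8,0,0,0,0],[0.2,0,0,0,0,0,10],[0.2,0,0,0,0,0,10],[0.2,0,0,0,0,0,10],[0.2,0,0,3,0,0,0],[0.2,0,0,3,0,0,0],[0.2,0,0,0,0,0,0]]]' 40
python3 -c "
from h import *
to(.4813,-.1665,.0565,53.8)"
```

```text
time: 35.75
position: [0.4771, -0.1642, 0.1325]
ee_rot: [[0.595, 0.804, -0.007], [0.804, -0.595, 0.004], [-0.001, -0.008, -1.0]]
wrist_force: [-0.3, -0.2, -0.6]
gripper_width: 0.0508
finger_force: 0.0
d(cm) [0.07 0.54 7.6 ] yaw 53.5 az -0.3 q6 4.0 pos [ 0.4771 -0.1642  0.1325] t 35.75 tilt [-0.007  0.004 -1.   ]
```

```bash
python3 -m jog '[[[0.2,0.1,0.4,2,0,0,0],[0.2,0,0,2,0,0,0],[0.2,0,0,0,0,0,0],[0.2,0,0,0,0,0,0],[0.2,0,0,0,0,0,0],[0.2,0,0,0,0,0,0],[0.2,0,0,0,0,0,0],[0.2,0,0,0,0,0,0],[0.2,0,0,0,0,0,0],[0.2,0,0,0,0,0,0]]]' 40
python3 -c "
from h import *
to(.4813,-.1665,.0565,53.8)"
```

```text
time: 37.0
position: [0.4836, -0.1675, 0.096]
ee_rot: [[0.595, 0.804, -0.0], [0.804, -0.595, 0.0], [-0.0, -0.0, -1.0]]
wrist_force: [0.0, 0.3, 0.6]
gripper_width: 0.0513
finger_force: 0.0
d(cm) [-0.06 -0.24  3.95] yaw 53.5 az -0.3 q6 4.1 pos [ 0.4836 -0.1675  0.096 ] t 37.0 tilt [-0.  0. -1.]
```

```bash
python3 -m jog '[[[0.2,-0.05,-0.25,1.5,0,0,-0.3],[0.2,0,0,1.5,0,0,0],[0.2,0,0,0.9,0,0,0],[-1,0,0,0,0,0,0],[-1,0,0,0,0,0,0],[-1,0,0,0,0,0,0],[-1,0,0,0,0,0,0],[-1,0,0,0,0,0,0],[-1,0,0,0,0,0,0],[-1,0,0,0,0,0,0]]]' 40
python3 -c "
from h import *
to(.4813,-.1665,.0565,53.8);print(r.get_state()['gripper_width'])"
python3 -m jog '[[[-1,0,0,0,0,0,5],[-1,0,0,0,0,0,7],[-1,0,0,0,0,0,7],[-1,0,0,0,0,0,7],[-1,0,0,0,0,0,7],[-1,0,0,0,0,0,7],[-1,0,0,0,0,0,7],[-1,0,0,0,0,0,7],[-1,0,0,0,0,0,6.2],[-1,0,0,0,0,0,0]]]'
python3 -m jog '[[[-1,0,0,0,0,0,0],[0,0,0,0,0,0,0],[0.2,0,0,0,0,0,0],[0.2,0,0,0,0,0,0],[0.2,0,0,-3,0,0,0],[0.2,0,0,-3,0,0,0],[0.2,0,0,-3,0,0,0],[0.2,0,0,-5,0,0,0],[0.2,-3,-3,0,0,0,0],[0.2,0,0,0,0,0,0]]]'
python3 - <<'E'
from h import *
im=grab('wrist','w9.png'); to(.4813,-.1665,.0565,-6.4)
g=im['image']
u,v=[int(i) for i in proj(im,[.4813,-.1665,.06])]; print(u,v)
cv2.imwrite('pics/w9c.png',cv2.resize(g[max(0,v-60):v+60,u-70:u+70],None,fx=4,fy=4)[:,:,::-1])
E
```

```text
time: 38.25
position: [0.4815, -0.1665, 0.0573]
ee_rot: [[0.591, 0.807, 0.0], [0.807, -0.591, -0.0], [0.0, 0.0, -1.0]]
wrist_force: [-1.9, 1.5, 4.5]
gripper_width: 0.0128
finger_force: 42.6
d(cm) [-0.01 -0.01  0.08] yaw 53.8 az -0.0 q6 3.8 pos [ 0.4815 -0.1665  0.0573] t 38.25 tilt [ 0. -0. -1.]
0.012765890052284986
time: 39.5
position: [0.4814, -0.1664, 0.0573]
ee_rot: [[0.994, -0.111, 0.0], [-0.111, -0.994, -0.0], [0.0, 0.0, -1.0]]
wrist_force: [-2.0, 1.6, 6.3]
gripper_width: 0.013
finger_force: 42.7
time: 40.75
position: [0.4538, -0.1317, 0.1972]
ee_rot: [[0.994, -0.11, 0.0], [-0.11, -0.994, 0.0], [0.0, -0.0, -1.0]]
wrist_force: [-0.0, 0.5, -0.2]
gripper_width: 0.051
finger_force: 0.0
d(cm) [ 3.03  3.06 14.06] yaw -6.3 az 0.1 q6 65.7 pos [ 0.4545 -0.1327  0.1971] t 40.8 tilt [ 0. -0. -1.]
317 163
```

View pics/w9c.png

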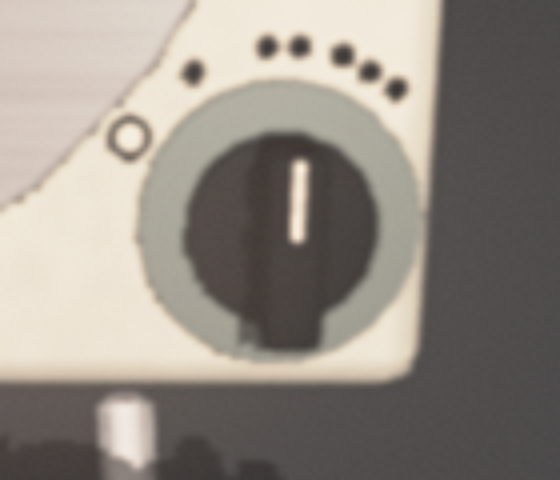

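The dial's pointer is on two dots. I'll locate the treated items by colour now.

```bash
python3 -m jog '[[[1,3,-4,0,0,0,0],[1,3,-4,0,0,0,0],[1,2,-4,0,0,0,0],[1,0,-2,0,0,0,0],[1,0,0,0,0,0,0],[1,0,0,0,0,0,0],[1,0,0,0,0,0,0],[1,0,0,0,0,0,0],[1,0,0,0,0,0,0],[1,0,0,0,0,0,0]]]'
cat >> h.py <<'E'
COL={'red':(lambda H,S:((H<6)|(H>172))&(S>150),.062),'mint':(lambda H,S:(H>65)&(H<95)&(S>50),.068),'blue':(lambda H,S:(H>105)&(H<125)&(S>120),.064)}
def items(im,dz=0,near=None):
    hsv=cv2.cvtColor(im['image'],cv2.COLOR_RGB2HSV).astype(int)
    for k,(f,z) in COL.items():
        m=(f(hsv[:,:,0],hsv[:,:,1])&(hsv[:,:,2]>50)).astype(np.uint8); m=cv2.morphologyEx(m,cv2.MORPH_CLOSE,np.ones((9,9),np.uint8))
        n,_=cv2.findContours(m,cv2.RETR_EXTERNAL,cv2.CHAIN_APPROX_NONE)
        for c in n:
            if cv2.contourArea(c)<150: continue
            P=np.array([onz(im,*p[0],z+dz)[:2] for p in c],np.float32)*1000
            b=cv2.minAreaRect(P); ang=b[2] if b[1][0]>b[1][1] else b[2]-90
            q=np.array(b[0])/1000
            if near is not None and np.hypot(*(q-near))>.15: continue
            a=np.radians(YAW); d=q-AX; print(k,'c',q.round(4),'size',np.round(sorted(b[1]),1),'long axis',round(ang,1),'ster',(np.array([[np.cos(a),np.sin(a)],[-np.sin(a),np.cos(a)]])@d).round(4),'px',c[:,0].mean(0).round())
E
python3 - <<'E'
from h import *
im=grab('wrist','w10.png'); to(*st(-.1,0),.2,-6.4); np.save('w10.npy',im,allow_pickle=True)
items(im,0,AX)
print('top'); items(np.load('top1.npy',allow_pickle=True).item(),0,AX)
E
```

```text
time: 42.05
position: [0.55, -0.0033, 0.1971]
ee_rot: [[0.994, -0.112, 0.0], [-0.112, -0.994, -0.0], [0.0, -0.0, -1.0]]
wrist_force: [0.7, 0.8, 0.1]
gripper_width: 0.0853
finger_force: 0.0
d(cm) [ 0.02  0.01 -0.3 ] yaw -6.4 az -0.0 q6 83.7 pos [ 0.55   -0.0032  0.197 ] t 42.1 tilt [ 0. -0. -1.]
red c [0.608  0.0569] size [33.8 65.7] long axis -9.6 ster [-0.0492  0.0663] px [211. 141.]
mint c [ 0.6022 -0.0088] size [36.9 60.6] long axis -4.0 ster [-0.0476  0.0004] px [284. 139.]
blue c [ 0.5941 -0.0701] size [33. 68.] long axis -3.6 ster [-0.0488 -0.0615] px [353. 140.]
top
red c [0.6072 0.0568] size [33.4 68.9] long axis -10.4 ster [-0.05    0.0662] px [251. 183.]
mint c [ 0.6023 -0.01  ] size [37.1 62.2] long axis -5.0 ster [-0.0474 -0.0008] px [278. 184.]
blue c [ 0.594  -0.0719] size [32.3 68.7] long axis -4.7 ster [-0.0487 -0.0632] px [302. 187.]
```

Both views agree. I'll pick red first.

```bash
python3 -m jog '[[[0.1,1.6,-2.2,0,0,0,0],[0.1,1.5,-2.2,0,0,0,0],[0.1,1.5,-2.2,0,0,0,0],[0.1,0,0,0,0,0,3.6],[0.1,0,0,3,0,0,0],[0.1,0,0,2,0,0,0],[0.1,0,0,0,0,0,0],[0.1,0,0,0,0,0,0],[0.1,0,0,0,0,0,0],[0.1,0,0,0,0,0,0]]]' 30
python3 -c "
from h import *
to(.603,.0572,.0555,-10)"
```

```text
time: 43.35
position: [0.6036, 0.0573, 0.1479]
ee_rot: [[0.985, -0.174, 0.002], [-0.174, -0.985, -0.0], [0.002, -0.0, -1.0]]
wrist_force: [-0.3, -0.2, 0.1]
gripper_width: 0.047
finger_force: 0.0
d(cm) [-0.07  0.02  9.24] yaw -10.0 az -0.0 q6 94.2 pos [0.6036 0.0573 0.1479] t 43.35 tilt [ 0.002 -0.    -1.   ]
```

```bash
python3 -m jog '[[[0.1,0,0,2.5,0,0,0],[0.1,0,0,2.5,0,0,0],[0.1,0,0,2.2,0,0,0],[0.1,0,0,1.2,0,0,0],[0.1,0,0,0.7,0,0,0],[0.1,0,0,0,0,0,0],[0.1,0,0,0,0,0,0],[-0.3,0,0,0,0,0,0],[-1,0,0,0,0,0,0],[-1,0,0,0,0,0,0]]]' 30
python3 -m jog '[[[-1,0,0,0,0,0,0],[-1,0,0,0,0,0,0],[-1,0,0,0,0,0,0],[-1,0,0,-0.5,0,0,0],[-1,0,0,-1.5,0,0,0],[-1,0,0,-3,0,0,0],[-1,0,0,-3,0,0,0],[-1,0,0,-3,0,0,0],[-1,0,0,-3,0,0,0],[-1,0,0,-1,0,0,0]]]'
python3 -c "
from h import *
to(.542,.343,.2,86.7)"
```

```text
time: 44.6
position: [0.6037, 0.0573, 0.0568]
ee_rot: [[0.985, -0.174, 0.002], [-0.174, -0.985, -0.0], [0.002, -0.0, -1.0]]
wrist_force: [-0.6, 0.3, 4.3]
gripper_width: 0.0003
finger_force: 2.3
time: 45.85
position: [0.6042, 0.0573, 0.209]
ee_rot: [[0.985, -0.174, 0.004], [-0.174, -0.985, -0.0], [0.004, -0.0, -1.0]]
wrist_force: [-0.2, -0.0, 0.2]
gripper_width: 0.0002
finger_force: 0.0
d(cm) [-11.1  -27.05   0.86] yaw -10.0 az 83.3 q6 94.2 pos [0.6042 0.0573 0.209 ] t 45.85 tilt [ 0.004 -0.    -1.   ]
```

The tips only grazed the top, so the camera's tip estimate was right. I'll re-measure and go 13 mm deeper.

```bash
python3 -m jog '[[[0.1,-5,0,0,0,0,0],[0.1,0,0,0,0,0,0],[0.1,0,0,0,0,0,0],[0.1,0,0,0,0,0,0],[0.1,0,0,0,0,0,0],[0.1,0,0,0,0,0,0],[0.1,0,0,0,0,0,0],[0.1,0,0,0,0,0,0],[0.1,0,0,0,0,0,0],[0.1,0,0,0,0,0,0]]]' 30
python3 - <<'E'
from h import *
im=grab('wrist','w11.png'); items(im,0,AX); to(.603,.0572,.043,-10)
E
```

```text
time: 47.1
position: [0.5538, 0.0661, 0.206]
ee_rot: [[0.985, -0.174, 0.0], [-0.174, -0.985, -0.0], [0.0, 0.0, -1.0]]
wrist_force: [-0.4, -0.1, -0.1]
gripper_width: 0.0469
finger_force: 0.0
red c [0.6081 0.0584] size [32.4 65. ] long axis -10.4 ster [-0.0492  0.0678] px [282. 136.]
mint c [ 0.6024 -0.0077] size [36.9 60.6] long axis -4.8 ster [-0.0475  0.0016] px [355. 129.]
blue c [ 0.5943 -0.0686] size [35.6 68.1] long axis -3.4 ster [-0.0488 -0.0599] px [421. 126.]
d(cm) [ 5.    0.02 16.3 ] yaw -10.0 az -0.0 q6 94.6 pos [0.5538 0.0661 0.206 ] t 47.15 tilt [-0.  0. -1.]
```

```bash
python3 -m jog '[[[0.1,5,0,0,0,0,0],[0.1,0,0,3.5,0,0,0],[0.1,0,0,3.5,0,0,0],[0.1,0,0,3.5,0,0,0],[0.1,0,0,3,0,0,0],[0.1,0,0,1.5,0,0,0],[0.1,0,0,1,0,0,0],[0.1,0,0,0.3,0,0,0],[0.1,0,0,0,0,0,0],[0.1,0,0,0,0,0,0]]]' 30
python3 -m jog '[[[-1,0,0,0,0,0,0],[-1,0,0,0,0,0,0],[-1,0,0,0,0,0,0],[-1,0,0,0,0,0,0],[-1,0,0,0,0,0,0],[-1,0,0,0,0,0,0],[-1,0,0,0,0,0,0],[-1,0,0,0,0,0,0],[-1,0,0,0,0,0,0],[-1,0,0,0,0,0,0]]]'
```

```text
time: 48.4
position: [0.6038, 0.0573, 0.044]
ee_rot: [[0.985, -0.174, 0.002], [-0.174, -0.985, -0.0], [0.002, -0.0, -1.0]]
wrist_force: [0.1, -0.2, 0.2]
gripper_width: 0.0465
finger_force: 0.0
time: 49.65
position: [0.6038, 0.0574, 0.044]
ee_rot: [[0.985, -0.174, 0.002], [-0.174, -0.985, -0.0], [0.002, -0.0, -1.0]]
wrist_force: [-1.8, 0.6, 6.3]
gripper_width: 0.035
finger_force: 31.0
```

```bash
python3 -m jog '[[[-1,0,0,-0.5,0,0,0],[-1,0,0,-1.5,0,0,0],[-1,0,0,-3,0,0,0],[-1,0,0,-3.5,0,0,0],[-1,0,0,-3.5,0,0,0],[-1,0,0,-3.5,0,0,0],[-1,-1.3,-3,0,0,0,0],[-1,-1.3,-3.4,0,0,0,0],[-1,-1.4,-3.4,0,0,0,0],[-1,-1.4,-3.4,0,0,0,0]]]'
python3 -m jog '[[[-1,-1.4,-3.4,0,0,0,0],[-1,-1.4,-3.4,0,0,0,0],[-1,-1.4,-3.4,0,0,0,0],[-1,-1.4,-3.4,0,0,0,0],[-1,0,0,0,0,0,-9.7],[-1,0,0,0,0,0,-9.7],[-1,0,0,0,0,0,-9.7],[-1,0,0,0,0,0,-9.7],[-1,0,0,0,0,0,-9.7],[-1,0,0,0,0,0,-9.7]]]'
python3 -m jog '[[[-1,0,0,0,0,0,-9.7],[-1,0,0,0,0,0,-9.7],[-1,0,0,0,0,0,-9.7],[-1,0,0,0,0,0,-9.4],[-1,0,0,3,0,0,0],[-1,0,0,3,0,0,0],[-1,0,0,2,0,0,0],[-1,0,0,0,0,0,0],[-1,0,0,0,0,0,0],[-1,0,0,0,0,0,0]]]'
python3 -c "
from h import *
to(.542,.339,.006,86.7)
im=grab('top'); np.save('top2.npy',im,allow_pickle=True)
im=grab('wrist'); np.save('w12.npy',im,allow_pickle=True)"
```

```text
time: 50.9
position: [0.5725, 0.1978, 0.1989]
ee_rot: [[0.985, -0.174, 0.001], [-0.174, -0.985, 0.0], [0.001, -0.0, -1.0]]
wrist_force: [-0.0, -0.2, -1.2]
gripper_width: 0.0351
finger_force: 30.3
time: 52.15
position: [0.5412, 0.3404, 0.1988]
ee_rot: [[0.662, 0.749, 0.0], [0.749, -0.662, 0.0], [0.0, 0.0, -1.0]]
wrist_force: [-0.4, 0.4, -0.9]
gripper_width: 0.0353
finger_force: 30.4
time: 53.4
position: [0.5423, 0.3408, 0.1196]
ee_rot: [[0.058, 0.998, 0.002], [0.998, -0.058, 0.001], [0.001, 0.002, -1.0]]
wrist_force: [-1.1, -0.3, -0.6]
gripper_width: 0.0353
finger_force: 30.4
d(cm) [-0.2  -0.05 11.36] yaw 86.7 az -0.0 q6 24.9 pos [0.5423 0.3408 0.1196] t 53.4 tilt [ 0.002  0.001 -1.   ]
```

```bash
python3 -m jog '[[[-1,-0.2,0,2.5,0,0,0],[-1,0,0,2.5,0,0,0],[-1,0,0,2.5,0,0,0],[-1,0,0,2,0,0,0],[-1,0,0,1,0,0,0],[-1,0,0,0.5,0,0,0],[-1,0,0,0.3,0,0,0],[-1,0,0,0.1,0,0,0],[-1,0,0,0,0,0,0],[-1,0,0,0,0,0,0]]]'
python3 -m jog '[[[-0.1,0,0,0,0,0,0],[0,0,0,0,0,0,0],[0.1,0,0,0,0,0,0],[0.1,0,0,0,0,0,0],[0.1,0,0,-1,0,0,0],[0.1,0,0,-3,0,0,0],[0.1,0,0,-4,0,0,0],[0.1,0,0,-4,0,0,0],[0.1,0,0,-4,0,0,0],[0.1,0,0,-4,0,0,0]]]'
python3 -m jog '[[[0.15,-5,0,0,0,0,0],[0.15,0,0,0,0,0,9.3],[0.15,0,0,0,0,0,9.3],[0.15,0,0,0,0,0,9.3],[0.15,0,0,0,0,0,9.3],[0.15,0,0,0,0,0,9.3],[0.15,0,0,0,0,0,9.3],[0.15,0,0,0,0,0,9.3],[0.15,0,0,0,0,0,9.3],[0.15,0,0,0,0,0,9.3]]]'
python3 - <<'E'
from h import *
im=grab('top'); np.save('top2.npy',im,allow_pickle=True)
items(im,0,AX); print('tray'); items(im,-.038,np.array([.472,.347]))
to(.5975,-.0087,.2,-5)
E
```

```text
time: 54.75
position: [0.5417, 0.3387, 0.005]
ee_rot: [[0.058, 0.998, 0.001], [0.998, -0.058, 0.0], [0.001, 0.001, -1.0]]
wrist_force: [-1.8, -1.3, 5.7]
gripper_width: 0.0348
finger_force: 31.1
time: 56.0
position: [0.5412, 0.3384, 0.2063]
ee_rot: [[0.058, 0.998, 0.001], [0.998, -0.058, 0.0], [0.0, 0.001, -1.0]]
wrist_force: [0.4, 0.0, 0.1]
gripper_width: 0.0467
finger_force: 0.0
time: 57.25
position: [0.5384, 0.2886, 0.2048]
ee_rot: [[0.999, 0.047, 0.001], [0.047, -0.999, 0.0], [0.001, -0.0, -1.0]]
wrist_force: [-0.1, -0.5, 0.0]
gripper_width: 0.0492
finger_force: 0.0
mint c [ 0.6021 -0.01  ] size [37.1 62.6] long axis -5.0 ster [-0.0476 -0.0008] px [278. 184.]
blue c [ 0.594  -0.0718] size [32.1 68.7] long axis -4.7 ster [-0.0487 -0.0632] px [302. 187.]
tray
mint c [0.4818 0.3771] size [ 52.2 357.3] long axis 11.1 ster [-0.2103  0.3704] px [129. 230.]
d(cm) [ 4.7  29.94  0.48] yaw 2.3 az 7.3 q6 104.7 pos [0.5384 0.2886 0.2048] t 57.3 tilt [ 0.001  0.    -1.   ]
```

```bash
python3 -m jog '[[[0.15,0.67,4.28,0,0,0,0],[0.15,0.67,4.28,0,0,0,0],[0.15,0.67,4.28,0,0,0,0],[0.15,0.67,4.28,0,0,0,0],[0.15,0.67,4.28,0,0,0,0],[0.15,0.67,4.28,0,0,0,0],[0.15,0.67,4.28,0,0,0,0],[0.15,0,0,0,0,0,7.3],[0.15,0,0,3,0,0,0],[0.15,0,0,3,0,0,0]]]'
python3 -m jog '[[[0.15,0,0,1,0,0,0],[0.15,0,0,0,0,0,0],[0.15,0,0,0,0,0,0],[0.15,0,0,0,0,0,0],[0.15,0,0,0,0,0,0],[0.15,0,0,0,0,0,0],[0.15,0,0,0,0,0,0],[0.15,0,0,0,0,0,0],[0.15,0,0,0,0,0,0],[0.15,0,0,0,0,0,0]]]'
python3 -c "
from h import *
to(.5975,-.009,.045,-5)
im=grab('wrist'); items(im,0,AX); print(r.get_state()['gripper_width'])"
```

```text
time: 58.55
position: [0.6013, -0.0086, 0.1444]
ee_rot: [[0.997, -0.073, 0.002], [-0.073, -0.997, -0.0], [0.002, 0.0, -1.0]]
wrist_force: [-0.2, -0.4, -0.2]
gripper_width: 0.0492
finger_force: 0.0
time: 59.8
position: [0.6008, -0.0082, 0.134]
ee_rot: [[0.997, -0.075, -0.0], [-0.075, -0.997, 0.0], [-0.0, -0.0, -1.0]]
wrist_force: [-0.1, 0.6, -0.1]
gripper_width: 0.049
finger_force: 0.0
d(cm) [-0.32  0.1   8.9 ] yaw -4.3 az 0.7 q6 82.2 pos [ 0.6008 -0.0082  0.134 ] t 59.8 tilt [-0.  0. -1.]
mint c [ 0.603 -0.009] size [37.1 60.5] long axis -4.3 ster [-0.0468  0.0003] px [285. 217.]
blue c [ 0.5944 -0.0705] size [32.3 67.8] long axis -3.2 ster [-0.0485 -0.0618] px [367. 219.]
0.04921830686547302
```

```bash
python3 -m jog '[[[0.15,-0.3,0.08,2.5,0,0,0],[0.15,0,0,2.5,0,0,0],[0.15,0,0,2,0,0,0],[0.15,0,0,1.2,0,0,0],[0.15,0,0,0.7,0,0,0],[0.15,0,0,0,0,0,0],[0.15,0,0,0,0,0,0],[-0.1,0,0,0,0,0,0],[-1,0,0,0,0,0,0],[-1,0,0,0,0,0,0]]]' 30
python3 -m jog '[[[-1,0,0,0,0,0,0],[-1,0,0,0,0,0,0],[-1,0,0,0,0,0,0],[-1,0,0,0,0,0,0],[-1,0,0,-0.5,0,0,0],[-1,0,0,-1.5,0,0,0],[-1,0,0,-3,0,0,0],[-1,0,0,-3.5,0,0,0],[-1,0,0,-3.5,0,0,0],[-1,0,0,-3.5,0,0,0]]]'
python3 -c "
from h import *
to(.472,.342,.2,86.7)"
```

```text
time: 61.1
position: [0.5985, -0.009, 0.046]
ee_rot: [[0.997, -0.075, 0.002], [-0.075, -0.997, -0.0], [0.002, 0.0, -1.0]]
wrist_force: [-1.4, 0.7, 6.7]
gripper_width: 0.0391
finger_force: 31.1
time: 62.35
position: [0.5976, -0.0087, 0.202]
ee_rot: [[0.997, -0.075, 0.0], [-0.075, -0.997, -0.0], [0.0, 0.0, -1.0]]
wrist_force: [0.1, -0.3, -0.0]
gripper_width: 0.0393
finger_force: 30.4
d(cm) [-15.16 -34.03   0.19] yaw -4.3 az 89.0 q6 82.1 pos [ 0.5976 -0.0087  0.202 ] t 62.35 tilt [ 0. -0. -1.]
```

```bash
python3 -m jog '[[[-1,-1.5,-3.4,0,0,0,0],[-1,-1.7,-3.8,0,0,0,0],[-1,-1.7,-3.8,0,0,0,0],[-1,-1.7,-3.8,0,0,0,0],[-1,-1.7,-3.8,0,0,0,0],[-1,-1.7,-3.8,0,0,0,0],[-1,-1.7,-3.8,0,0,0,0],[-1,-1.7,-3.8,0,0,0,0],[-1,-1.7,-4,0,0,0,0],[-1,0,0,0,0,0,-9.1]]]'
python3 -m jog '[[[-1,0,0,0,0,0,-9.1],[-1,0,0,0,0,0,-9.1],[-1,0,0,0,0,0,-9.1],[-1,0,0,0,0,0,-9.1],[-1,0,0,0,0,0,-9.1],[-1,0,0,0,0,0,-9.1],[-1,0,0,0,0,0,-9.1],[-1,0,0,0,0,0,-9.1],[-1,0,0,0,0,0,-9.1],[-1,0,0,2,0,0,0]]]'
python3 -m jog '[[[-1,0,0,3,0,0,0],[-1,0,0,3,0,0,0],[-1,0,0,2,0,0,0],[-1,0,0,0,0,0,0],[-1,0,0,0,0,0,0],[-1,0,0,0,0,0,0],[-1,0,0,0,0,0,0],[-1,0,0,0,0,0,0],[-1,0,0,0,0,0,0],[-1,0,0,0,0,0,0]]]'
python3 -c "
from h import *
to(.472,.342,.007,86.7)
im=grab('wrist'); np.save('w13.npy',im,allow_pickle=True); items(im,-.038,np.array([.52,.342]));print(r.get_state()['gripper_width'])"
```

```text
time: 63.6
position: [0.4712, 0.3443, 0.2008]
ee_rot: [[0.996, 0.09, 0.0], [0.09, -0.996, 0.001], [0.0, -0.001, -1.0]]
wrist_force: [-0.2, -1.5, -1.7]
gripper_width: 0.0396
finger_force: 30.5
time: 64.85
position: [0.474, 0.3422, 0.1824]
ee_rot: [[0.056, 0.998, 0.004], [0.998, -0.056, 0.002], [0.002, 0.004, -1.0]]
wrist_force: [-0.4, -0.3, -2.0]
gripper_width: 0.0398
finger_force: 30.6
time: 66.1
position: [0.4727, 0.3416, 0.1]
ee_rot: [[0.058, 0.998, -0.0], [0.998, -0.058, -0.0], [-0.0, -0.0, -1.0]]
wrist_force: [0.3, 0.9, -1.3]
gripper_width: 0.0394
finger_force: 30.5
d(cm) [ 0.04 -0.07  9.3 ] yaw 86.7 az -0.0 q6 27.5 pos [0.4727 0.3416 0.1   ] t 66.1 tilt [-0. -0. -1.]
red c [0.5409 0.3432] size [32.4 64.5] long axis 86.6 ster [-0.1478  0.3434] px [373. 209.]
mint c [0.4702 0.2896] size [ 62.9 105.1] long axis 86.8 ster [-0.2121  0.2822] px [287. 273.]
0.039327645992670364
```

Red lies where intended at (0.541, 0.343). Lowering mint.

```bash
python3 -m jog '[[[-1,0,0,2.5,0,0,0],[-1,0,0,2.5,0,0,0],[-1,0,0,2,0,0,0],[-1,0,0,1.2,0,0,0],[-1,0,0,0.6,0,0,0],[-1,0,0,0.3,0,0,0],[-1,0,0,0.2,0,0,0],[-1,0,0,0,0,0,0],[-1,0,0,0,0,0,0],[-1,0,0,0,0,0,0]]]'
python3 -m jog '[[[0,0,0,0,0,0,0],[0.1,0,0,0,0,0,0],[0.2,0,0,0,0,0,0],[0.2,0,0,0,0,0,0],[0.2,0,0,-1,0,0,0],[0.2,0,0,-3,0,0,0],[0.2,0,0,-4,0,0,0],[0.2,0,0,-4,0,0,0],[0.2,0,0,-4,0,0,0],[0.2,0,0,-4,0,0,0]]]'
python3 -m jog '[[[0.1,0,0,0,0,0,9.1],[0.1,0,0,0,0,0,9.1],[0.1,0,0,0,0,0,9.1],[0.1,0,0,0,0,0,9.1],[0.1,0,0,0,0,0,9.1],[0.1,0,0,0,0,0,9.1],[0.1,0,0,0,0,0,9.1],[0.1,0,0,0,0,0,9.1],[0.1,0,0,0,0,0,9.1],[0.1,0,0,0,0,0,9.1]]]'
python3 -c "
from h import *
to(.5895,-.0705,.2,-4)"
```

```text
time: 67.4
position: [0.4729, 0.3417, 0.0073]
ee_rot: [[0.058, 0.998, 0.0], [0.998, -0.058, 0.0], [0.0, 0.0, -1.0]]
wrist_force: [0.5, -0.2, -1.0]
gripper_width: 0.0391
finger_force: 30.6
time: 68.65
position: [0.4726, 0.3416, 0.2092]
ee_rot: [[0.058, 0.998, 0.001], [0.998, -0.058, 0.0], [0.0, 0.001, -1.0]]
wrist_force: [-0.2, 0.4, 0.4]
gripper_width: 0.0515
finger_force: 0.0
time: 69.9
position: [0.4727, 0.3416, 0.2078]
ee_rot: [[0.997, -0.08, 0.001], [-0.08, -0.997, 0.0], [0.001, -0.0, -1.0]]
wrist_force: [-0.2, 0.4, -0.3]
gripper_width: 0.047
finger_force: 0.0
d(cm) [14.96 40.14  0.77] yaw -4.6 az -0.6 q6 118.8 pos [0.4727 0.3416 0.2078] t 69.9 tilt [ 0.001  0.    -1.   ]
```

```bash
python3 -m jog '[[[0.1,1.5,3.5,0,0,0,0],[0.1,1.7,4.6,0,0,0,0],[0.1,1.7,4.6,0,0,0,0],[0.1,1.7,4.6,0,0,0,0],[0.1,1.7,4.6,0,0,0,0],[0.1,1.7,4.6,0,0,0,0],[0.1,1.7,4.6,0,0,0,0],[0.1,1.7,4.6,0,0,0,0],[0.1,1.56,4.4,0,0,0,0],[0.1,0,0,3,0,0,0]]]'
python3 -m jog '[[[0.1,0,0,3,0,0,0],[0.1,0,0,1,0,0,0],[0.1,0,0,0,0,0,0],[0.1,0,0,0,0,0,0],[0.1,0,0,0,0,0,0],[0.1,0,0,0,0,0,0],[0.1,0,0,0,0,0,0],[0.1,0,0,0,0,0,0],[0.1,0,0,0,0,0,0],[0.1,0,0,0,0,0,0]]]'
python3 -c "
from h import *
to(.5895,-.0705,.0435,-4)
im=grab('wrist'); items(im,0,AX)"
```

```text
time: 71.15
position: [0.5945, -0.0738, 0.1802]
ee_rot: [[0.997, -0.079, 0.007], [-0.079, -0.997, -0.003], [0.007, 0.002, -1.0]]
wrist_force: [-0.2, 0.9, -0.6]
gripper_width: 0.047
finger_force: 0.0
time: 72.4
position: [0.5917, -0.0695, 0.1369]
ee_rot: [[0.997, -0.075, -0.0], [-0.075, -0.997, 0.0], [-0.0, -0.0, -1.0]]
wrist_force: [0.5, -0.2, 0.1]
gripper_width: 0.047
finger_force: 0.0
d(cm) [-0.21  0.11  9.34] yaw -4.3 az -0.3 q6 76.2 pos [ 0.5917 -0.0695  0.1369] t 72.4 tilt [-0.  0. -1.]
blue c [ 0.6009 -0.0717] size [31.2 53.7] long axis -4.3 ster [-0.0419 -0.0623] px [287. 204.]
```

```bash
python3 -m jog '[[[0.1,-0.2,0.13,2.5,0,0,0],[0.1,0,0,2.5,0,0,0],[0.1,0,0,2.2,0,0,0],[0.1,0,0,1.4,0,0,0],[0.1,0,0,0.7,0,0,0],[0.1,0,0,0,0,0,0],[0.1,0,0,0,0,0,0],[-0.1,0,0,0,0,0,0],[-1,0,0,0,0,0,0],[-1,0,0,0,0,0,0]]]' 30
python3 -m jog '[[[-1,0,0,0,0,0,0],[-1,0,0,0,0,0,0],[-1,0,0,0,0,0,0],[-1,0,0,0,0,0,0],[-1,0,0,-0.5,0,0,0],[-1,0,0,-1.5,0,0,0],[-1,0,0,-3,0,0,0],[-1,0,0,-3.5,0,0,0],[-1,0,0,-3.5,0,0,0],[-1,0,0,-3.5,0,0,0]]]'
python3 -c "
from h import *
to(.402,.346,.2,86.7)"
```

```text
time: 73.7
position: [0.5903, -0.0709, 0.0449]
ee_rot: [[0.997, -0.075, 0.001], [-0.075, -0.997, -0.001], [0.001, 0.0, -1.0]]
wrist_force: [0.4, 0.1, 5.3]
gripper_width: 0.033
finger_force: 30.9
time: 74.95
position: [0.5895, -0.0706, 0.201]
ee_rot: [[0.997, -0.075, 0.0], [-0.075, -0.997, -0.0], [0.0, 0.0, -1.0]]
wrist_force: [-0.3, 0.0, -0.3]
gripper_width: 0.033
finger_force: 30.2
d(cm) [-21.83 -40.13   0.08] yaw -4.3 az 89.0 q6 76.0 pos [ 0.5895 -0.0706  0.201 ] t 74.95 tilt [ 0. -0. -1.]
```

```bash
python3 -m jog '[[[-1,-1.7,-3.1,0,0,0,0],[-1,-2.2,-4,0,0,0,0],[-1,-2.25,-4.1,0,0,0,0],[-1,-2.25,-4.1,0,0,0,0],[-1,-2.25,-4.1,0,0,0,0],[-1,-2.25,-4.1,0,0,0,0],[-1,-2.25,-4.2,0,0,0,0],[-1,-2.25,-4.2,0,0,0,0],[-1,-2.25,-4.2,0,0,0,0],[-1,-2.2,-4.0,0,0,0,0]]]'
python3 -m jog '[[[-1,0,0,0,0,0,-9.1],[-1,0,0,0,0,0,-9.1],[-1,0,0,0,0,0,-9.1],[-1,0,0,0,0,0,-9.1],[-1,0,0,0,0,0,-9.1],[-1,0,0,0,0,0,-9.1],[-1,0,0,0,0,0,-9.1],[-1,0,0,0,0,0,-9.1],[-1,0,0,0,0,0,-9.1],[-1,0,0,0,0,0,-9.1]]]'
python3 -m jog '[[[-1,0,0,3,0,0,0],[-1,0,0,3,0,0,0],[-1,0,0,3,0,0,0],[-1,0,0,1,0,0,0],[-1,0,0,0,0,0,0],[-1,0,0,0,0,0,0],[-1,0,0,0,0,0,0],[-1,0,0,0,0,0,0],[-1,0,0,0,0,0,0],[-1,0,0,0,0,0,0]]]'
python3 -c "
from h import *
to(.402,.346,.006,86.7)
im=grab('wrist'); items(im,-.038,np.array([.5,.342]));print(r.get_state()['gripper_width'])"
```

```text
time: 76.2
position: [0.4011, 0.3471, 0.2]
ee_rot: [[0.997, -0.075, 0.001], [-0.075, -0.997, 0.001], [0.001, -0.001, -1.0]]
wrist_force: [0.2, 0.5, -1.1]
gripper_width: 0.0328
finger_force: 30.2
time: 77.45
position: [0.4018, 0.3456, 0.1998]
ee_rot: [[0.053, 0.999, 0.001], [0.999, -0.053, 0.0], [0.0, 0.0, -1.0]]
wrist_force: [-0.5, -0.2, -2.0]
gripper_width: 0.033
finger_force: 30.2
time: 78.7
position: [0.4019, 0.3456, 0.0991]
ee_rot: [[0.058, 0.998, 0.0], [0.998, -0.058, 0.0], [0.0, 0.0, -1.0]]
wrist_force: [-0.7, -0.3, -1.6]
gripper_width: 0.033
finger_force: 30.3
d(cm) [0.04 0.   9.31] yaw 86.7 az -0.0 q6 31.2 pos [0.4019 0.3456 0.0991] t 78.7 tilt [ 0.  0. -1.]
red c [0.5403 0.3432] size [32.6 65.6] long axis 86.6 ster [-0.1484  0.3433] px [462. 208.]
mint c [0.4727 0.3446] size [33.8 56.2] long axis 86.8 ster [-0.2157  0.3371] px [379. 214.]
blue c [0.3983 0.2724] size [56.4 76.6] long axis 86.8 ster [-0.2816  0.2571] px [283. 302.]
blue c [0.416  0.3339] size [23.1 29.5] long axis 88.7 ster [-0.2709  0.3202] px [305. 228.]
0.033314757621308054
```

Lower blue, release it, retreat, and take the final check picture.

```bash
python3 -m jog '[[[-1,0,0,2.5,0,0,0],[-1,0,0,2.5,0,0,0],[-1,0,0,2,0,0,0],[-1,0,0,1.3,0,0,0],[-1,0,0,0.6,0,0,0],[-1,0,0,0.3,0,0,0],[-1,0,0,0.2,0,0,0],[-1,0,0,0,0,0,0],[-1,0,0,0,0,0,0],[-1,0,0,0,0,0,0]]]'
python3 -m jog '[[[0,0,0,0,0,0,0],[0.05,0,0,0,0,0,0],[0.1,0,0,0,0,0,0],[0.1,0,0,0,0,0,0],[0.1,0,0,-1,0,0,0],[0.1,0,0,-3,0,0,0],[0.1,0,0,-4,0,0,0],[0.1,0,0,-4,0,0,0],[0.1,0,0,-4,0,0,0],[0.1,0,0,-4,0,0,0]]]'
python3 -m jog '[[[0.1,-5,-1,0,0,0,0],[0.1,-5,-1,0,0,0,0],[0.1,-5,-1,0,0,0,0],[0.1,-5,-1,0,0,0,0],[0.1,-5,-1,0,0,0,0],[0.1,-5,-1,0,0,0,0],[0.1,-5,-1,0,0,0,0],[0.1,-5,-1,0,0,0,0],[0.1,-5,-1,0,0,0,0],[0.1,-5,-1,0,0,0,0]]]'
python3 - <<'E'
from h import *
im=grab('top'); items(im,-.038,np.array([.472,.347])); 
b=grab('side')['image']; a=im['image']
h=np.zeros((420,800,3),np.uint8); h[:,:400]=cv2.resize(a[60:300,90:370],(400,343)).repeat(1,0)[:343].copy() if False else cv2.copyMakeBorder(cv2.resize(a[60:310,90:370],(400,357)),0,63,0,0,cv2.BORDER_CONSTANT)
h[:,400:]=b[:,80:480]; cv2.imwrite('pics/fin.png',h[:,:,::-1])
d=im['depth']
for p in [(142,206),(139,233),(138,263)]:
    o,w=ray(im,*p); print(p,(o+w*d[p[1],p[0]]).round(3))
to(.4,.1,.2)
E
```

```text
time: 80.0
position: [0.4025, 0.3459, 0.0059]
ee_rot: [[0.058, 0.998, 0.001], [0.998, -0.058, 0.001], [0.001, 0.001, -1.0]]
wrist_force: [-1.8, -1.1, 5.6]
gripper_width: 0.033
finger_force: 31.1
time: 81.25
position: [0.4018, 0.3456, 0.2071]
ee_rot: [[0.058, 0.998, 0.001], [0.998, -0.058, 0.0], [0.0, 0.001, -1.0]]
wrist_force: [0.4, -0.0, 0.0]
gripper_width: 0.0472
finger_force: 0.0
time: 82.5
position: [0.2726, -0.1494, 0.2059]
ee_rot: [[0.058, 0.998, 0.002], [0.998, -0.058, -0.002], [-0.002, 0.002, -1.0]]
wrist_force: [1.2, -0.2, -0.9]
gripper_width: 0.0471
finger_force: 0.0
red c [0.5431 0.3366] size [34.2 65.5] long axis 89.3 ster [-0.1449  0.337 ] px [146. 210.]
mint c [0.4737 0.3415] size [36.3 59.5] long axis 89.3 ster [-0.2144  0.3342] px [143. 236.]
blue c [0.4041 0.3454] size [30.8 67.4] long axis 89.1 ster [-0.284   0.3303] px [141. 263.]
(142, 206) [0.552 0.345 0.027]
(139, 233) [0.482 0.35  0.034]
(138, 263) [0.404 0.353 0.025]
d(cm) [26.01 11.11  0.54] yaw 86.2 az None q6 -47.5 pos [ 0.2719 -0.1522  0.2061] t 82.6 tilt [ 0.001 -0.003 -1.   ]
```

View pics/fin.png

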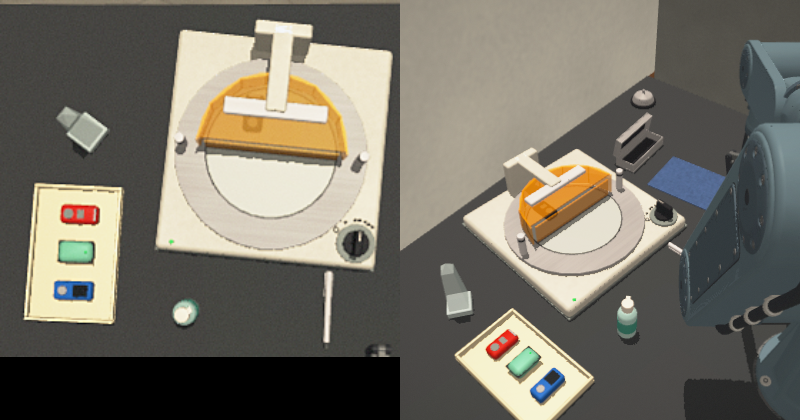

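The tray holds red, mint and blue flat and side by side, with heights matching. The platter is at its click with the black fob under the hood, the dial is on two dots, and the bystanders haven't moved.

```bash
python3 -c "
from plant import r
print(r.close_job())"
```

```text
the job is handed in; nothing more can be done
None
```

I handed in the changeover at about 83 s: the black fob (the only thing on the mat) is under the hood with the platter at its click and the dial on two dots, and the red fob, mint case and blue receiver lie flat, right way up and side by side in the cream tray.

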